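# Close a manifold port: compression nut finger-tight plus one flat

## Robot

A 6-joint arm with a two-finger parallel gripper is mounted at the origin on the work surface. World frame = base frame: x ahead of the robot, y to its left, z up, the work surface at z = 0. Lengths are in m, angles in degrees, forces in N, time in s.
With the tool pointing down it reaches from about 0.4 to 0.825 m from the base axis. Payload 7 kg.
Tool frame: the origin (TCP) lies on the centre line of the jaws, within the pads' length; the fingertips stand 11 mm ahead of it and the grasp point (between the pads) lies 8 mm behind it; z points along the fingers, y is the line along which they close (so a half turn about z gives the same grasp; the last joint's range is limited). The gripper opens to 88 mm and grips with 3 to 60 N. Pads are 19 mm wide; open, the fingers measure 130 mm over their backs; the gripper's body (78 mm by 193 mm) begins 47 mm behind the grasp point.
Start: joints at [-49.326, 20.546, 0.682, 0, -70.136, -16.507], TCP at [0.276, -0.616, 0.238] pointing down, gripper open.
Joint ranges: [-176.03, 176.03], [-82.01, 121.73], [-58.28, 71.71], [-173.87, 95.51], [-174.79, -0.11], [-173.66, 173.66]. Speed limits (degrees/s): [136.94, 136.94, 172.46, 180, 180, 180].

## Interface

Orientations are given as [roll, pitch, yaw] about the fixed x, y, z axes, in that order (R = Rz(yaw) Ry(pitch) Rx(roll)).
In Python, from plant import r, capture, camera_model, job gives the robot as it stands.
- The arm moves only by the tool drive_tool, never from a script. Its argument "increments" is a list that holds one entry, the list of rows, each a list of 5 numbers: the gripper's target within -1 to 1 (fully open at 1, half-way at 0, shut at -1), then the shift along the tool's x, y, z scaled (see below), then the turn about the tool's z scaled (see below). In form: [[[gripper, tx, ty, tz, roll], ...]]. A call has 1 to 5 rows; each row is the pose to reach, as a shift and turn from the pose commanded when the call began, along the tool's axes at that moment, turning the shorter way round; what a row does not reach only later rows make up. The controller multiplies each number of a shift by 120 mm and each number of a turn by 360 degrees. A row lasts 1/8 s, in which the tool goes at most 62.5 mm and 10.7 degrees, less where a joint would pass 70% of its speed; a pose out of reach is approached as far as the arm can. A call with a number of a shift or a turn outside -1 to 1 is refused whole. A call with a gripper value outside its range is refused whole. The fingers move at their own pace and stop on an object; "squeeze" is the grip in N (left out, the last holds). Time passes only in rows, so rows that repeat a pose let the fingers close. It gives the time, the measured TCP pose, the force, the opening and the grip force at its end, in the units of the state.
- r.get_state(): the state, without advancing time (a new reading comes with each control period).
- capture(name): name is "scene" or "top" or "wrist"; returns the picture (400x640x3 uint8, red, green, blue); there is no depth.
- camera_model(name): a dict with "camera_matrix" (3x3 intrinsics, pixels), "rvec" (rotation vector, rad) and "tvec" (3), from world to camera coordinates, as OpenCV has them. Camera axes: x right, y down, z forward; pixel columns grow to the right and rows downward; lengths in m; the calibration is good to about 2 mm. A picture is of the moment at which its call begins: read the wrist's pose just before it. camera_model takes no time and is no camera call; for the wrist camera it gives the pose at the moment of the call.
- job.close_job(): hands the job in; it is judged then, once.
The state is a dict: "time_s": time; "joints": joint angles; "qd": joint speeds; "joint_torque": joint torques, N m; "tcp_pos": TCP position; "eef_rot": TCP orientation; "contact_force": force on the tool from outside, world axes, zero at the start; "moment": the same for the moment, N m; "gripper_width": finger opening in m; "gripper_force": force on a finger pad.
Only numpy, scipy, OpenCV 4.12 (cv2) and the standard library are available. Lean on these libraries where they do the work, as an engineer would, in place of code of your own. Each camera call takes 0.05 s, during which the arm holds its last target. There are 200 camera calls.

## Task

Close off the port on the hydraulic manifold: with the fingers alone, run the big compression nut down (clockwise from above) until you feel it come up finger-tight, and do not force it any further by hand. Then put the big spanner on it and pull it exactly one flat (a sixth of a turn, 60 degrees) past finger-tight, never overtightening it. Take the spanner off, lay it gently back down flat on the rubber mat, and leave everything else on the bench where it is.

Things in the scene. Friction and masses are not known exactly. Their poses are not given: they have to be found in the camera images.
- manifold: aluminium hydraulic manifold block (120 x 100 mm, top face at 70 mm) with two black solenoid coils on one side, bolted to a 180 x 150 mm steel plate on the bench: it cannot move. Origin centre of the plate's underside, z up. The fitting with the nut stands upright at the middle of the block's top; nothing else on it is higher than 73 mm
- nut_mid (a point): centre (on the axis, half-way up) of the big steel compression nut on the fitting, about 100 mm above the bench: upright hexagon 36 mm across flats, 41.6 mm across corners, 27 mm high. x axis points at a corner, y axis squarely at a flat. It turns about the vertical; clockwise from above tightens it. At the start it is loose, 15 to 100 degrees short of finger-tight
- cone_top (a point): centre of the dark flat end, 21 mm across, of the blanking cone that stands about 2.5 mm out of the nut's top. It goes down with the nut, 2 mm a turn, until the nut is finger-tight
- ferrule_mid (a point): ferrule hidden inside the nut, not to be handled: it is driven down into its seat, 2 mm a turn, only as the nut is turned past finger-tight. Torques on the nut: loose it runs at about 0.07 N m; at finger-tight it stops firmly; past that it yields only above about 1 N m and stays where it is left. Turning it back takes only the light torque
- nut_foot (a point): centre of the nut's underside. For 16 mm below it, down to the block's top, there is only the slimmer fitting (37 mm across at most), so the fingers or the spanner may reach a little below the nut
- spanner36_jaw (a point): middle of the jaws, half-way through the thickness, of the big open-ended steel spanner (12 mm thick all over, 300 mm long, about 0.55 kg, head 74 mm wide), lying flat on the mat. Jaws parallel, 38 mm apart, lips slightly flared; they reach 22 mm ahead of this point, the throat is 22 mm behind it. x axis points out of the mouth, y axis squarely at a jaw, z up as it lies
- spanner36_grip (a point): point on the big spanner's handle, 115 mm from the jaw point, near its balance point, half-way through the thickness; same axes as the jaw point. The handle is a straight bar 26 mm wide and 12 mm thick that leaves the jaw point at 15 degrees to the jaw line, in the direction (-0.966, -0.259, 0) of these axes
- spanner36_throat (a point): bottom of the gap between the big spanner's jaws, 22 mm behind the jaw point; same axes. The spanner is seated when its jaw point is on the nut's axis (within a few mm) and its x axis points at one of the nut's corners (any of the six); it can be slid on level from the side at the nut's mid-height. The handle's far end is 277 mm from the jaw point
- mat: black rubber mat, 360 x 250 mm, 4 mm thick, fixed on the bench; origin centre of underside, x along its long side. The big spanner lies on it and goes back on it
- spanner24: bystander: smaller open-ended spanner, jaws 25.5 mm apart, 215 mm long, 9 mm thick, lying on the mat beside the big one; origin under the middle of its jaws
- olive: bystander: brass ring 27 mm across, 11 mm high, on the mat; origin centre of underside
- small_nut: bystander: loose steel hexagon nut, 24 mm across flats, 20 mm high; origin centre of underside
- elbow: bystander: steel elbow fitting, about 40 mm each way, 26 mm high; origin under its corner block
- carton: bystander: cardboard box 90 x 60 x 45 mm; origin centre of underside
- jar: bystander: clear jar with black cap, 52 mm across, 62 mm high; origin centre of underside
- oil_filter: bystander: white filter can, 76 mm across, 72 mm high; origin centre of underside
- coil: bystander: black solenoid coil block 45 x 40 x 56 mm; origin centre of underside

How it is judged:
By the outcome, as a careful person would: the job done as asked, in the order asked, and still so for the second after the job is handed in, with the robot touching nothing.
It also fails if it takes over 72 s, if anything falls off the work surface, if the arm or the gripper's body presses on something with over 40 N, if the wrist force passes 120 N, or if a joint passes its speed limit or range.

## Working session

There is one attempt and no reset: what is moved stays moved. The work goes in short steps, Python scripts to look and compute and a tool call to move; the robot and the scene stay as the last step left them, time stands still between calls to the robot, and variables do not carry over. Pictures are saved under pics/ and viewed, at most 10 in all, crops included, and the job is handed in when it is done.

Besides the shell and the picture viewer there is one more tool, called after "Call:" by a JSON object that holds its "method" and its "body", one argument or row to a line. drive_tool: Moves the arm, as the interface text tells. Its arguments: {"type":"object","properties":{"increments":{"type":"array"},"squeeze":{"type":"number"}},"required":["increments"]}

```bash
ls; mkdir -p pics; python3 - <<'E'
from plant import r,capture,camera_model
import cv2
s=r.get_state();print(s)
for n in ("scene","top"):
    im=capture(n);cv2.imwrite(f"pics/{n}0.png",im[:,:,::-1])
    m=camera_model(n);print(n,m)
E
```

```text
pics
{'time_s': 0.0, 'joints': array([-4.93260456e+01,  2.05922166e+01,  6.32859870e-01, -1.89616955e-02,
       -7.01333904e+01, -1.65060280e+01]), 'qd': array([ 0.08794472, -0.02890343,  0.03543255,  0.1309764 , -0.03733944,
       -0.07512467]), 'joint_torque': array([-1.19537628e-03, -5.82718670e+01,  2.93055439e+01,  6.99739069e+00,
        6.70002846e-03, -2.31056301e-04]), 'tcp_pos': array([ 0.27612799, -0.61543139,  0.23661053]), 'eef_rot': array([ 1.79906010e+02, -9.26294281e-03, -1.55838524e+02]), 'contact_force': array([-0.65616969, -1.13406827,  0.47023785]), 'moment': array([-0.02277648, -0.00941334,  0.01292738]), 'gripper_force': 0.0, 'gripper_width': 0.0876868624178688}
scene {'camera_matrix': array([[377.33056139,   0.        , 324.11018766],
       [  0.        , 377.33056139, 201.63283526],
       [  0.        ,   0.        ,   1.        ]]), 'rvec': array([ 2.3139262 ,  0.56595701, -0.20410097]), 'tvec': array([-0.52809197, -0.13912895,  1.28827791])}
top {'camera_matrix': array([[384.53426774,   0.        , 316.36369255],
       [  0.        , 384.53426774, 202.31418979],
       [  0.        ,   0.        ,   1.        ]]), 'rvec': array([ 2.12722238, -2.11889379,  0.17576897]), 'tvec': array([-0.01743669,  0.59858255,  0.91915685])}
```

View pics/top0.png

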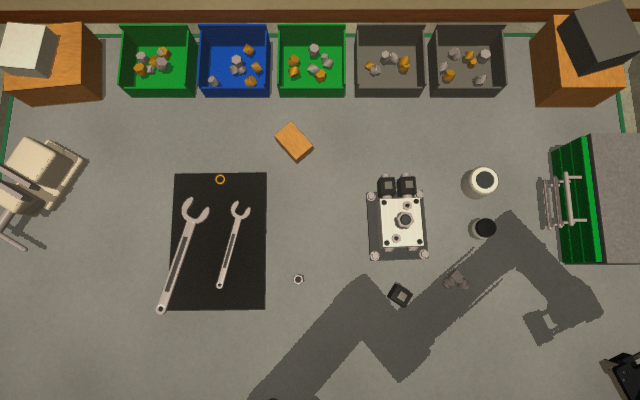

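View pics/scene0.png

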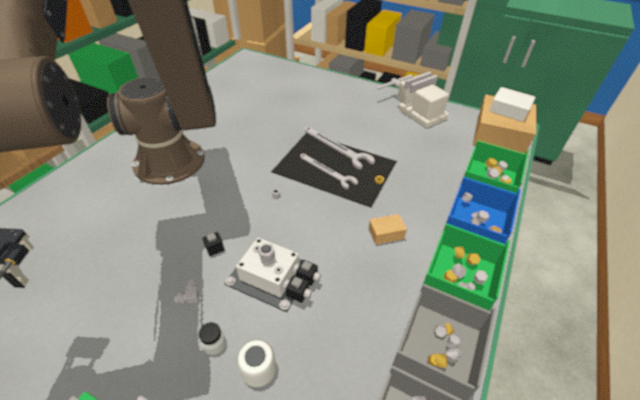

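The top view shows the nut near (404,220), the big spanner's head near (195,210) with its handle end at (160,310), and the small spanner to its right. The scene view agrees with this.

```bash
cat > h.py <<'E'
import numpy as np,cv2
from plant import r,capture,camera_model
from scipy.spatial.transform import Rotation as Ro
def ray(m,uv):
    R=cv2.Rodrigues(m["rvec"])[0];c=-R.T@m["tvec"]
    d=R.T@np.linalg.inv(m["camera_matrix"])@np.array([uv[0],uv[1],1.]);return c,d
def onz(m,uv,z):
    c,d=ray(m,uv);return c+d*(z-c[2])/d[2]
def px(m,p):
    return cv2.projectPoints(np.array([p],float),m["rvec"],m["tvec"],m["camera_matrix"],None)[0].ravel()
def rel(target,yaw):
    s=r.get_state();R=Ro.from_euler('xyz',s["eef_rot"],degrees=True).as_matrix()
    d=R.T@(np.array(target)-s["tcp_pos"]);t=(s["eef_rot"][2]-yaw+180)%360-180
    print("t",round(s["time_s"],2),"rel",np.round(d/.12,3),"turn",round(t/360,4),"z",s["tcp_pos"],"yaw",s["eef_rot"][2])
E
python3 - <<'E'
from h import *
im=cv2.imread("pics/top0.png");m=camera_model("top")
print("cam",ray(m,(0,0))[0])
g=cv2.cvtColor(im,cv2.COLOR_BGR2GRAY)
print("nut",onz(m,(404,220),.115),"mat corners",[onz(m,p,.004).round(3) for p in((174,173),(266,173),(267,309))])
mk=np.zeros_like(g);mk[165:320,150:213]=(g[165:320,150:213]>110)
# spanner outside mat: use pixel sets on mat
n,l,st,c=cv2.connectedComponentsWithStats(((g>95)*255).astype(np.uint8)[174:308,176:265])
for i in range(1,n):
    if st[i,4]>15: print(st[i],c[i]+[176,174],onz(m,c[i]+[176,174],.012).round(3))
x=im[165:320,150:250];big=cv2.resize(x,None,fx=3.5,fy=3.5,interpolation=2)
y=im[165:270,360:440];b2=cv2.resize(y,None,fx=5,fy=5,interpolation=2)
o=np.zeros((545,760,3),np.uint8);o[:big.shape[0],:350]=big;o[:525,360:760]=b2
cv2.imwrite("pics/crop0.png",o)
E
```

```text
cam [ 0.42712218 -0.02724973  1.01008837]
nut [ 0.54611032 -0.22110621  0.115     ] mat corners [array([0.687, 0.371, 0.004]), array([0.687, 0.122, 0.004]), array([0.332, 0.109, 0.004])]
[39  1 10  9 37] [219.72972973 178.91891892] [0.669 0.244 0.012]
[  0  23  33  82 604] [188.65066225 228.11258278] [0.536 0.319 0.012]
[ 40  27  35  88 526] [231.46768061 240.59505703] [0.504 0.205 0.012]
```

View pics/crop0.png

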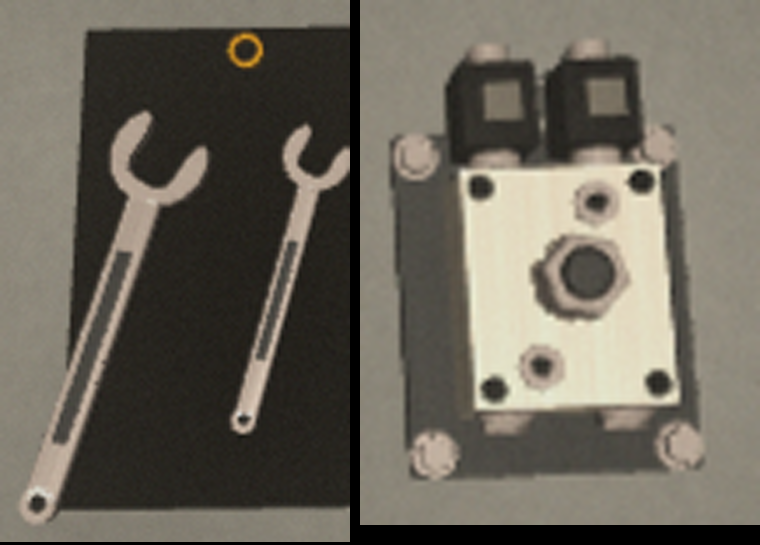

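```bash
python3 - <<'E'
from h import *
m=camera_model("top");n=onz(m,(405.6,219.4),.116);print(n)
w=camera_model("wrist");c,d=ray(w,(320,200));s=r.get_state();R=Ro.from_euler('xyz',s["eef_rot"],degrees=True).as_matrix()
print("wrist cam in tool",R.T@(c-s["tcp_pos"]),R.T@d,w["camera_matrix"][0,0])
rel([n[0],n[1],.2366],s["eef_rot"][2])
E
```

```text
[ 0.54740333 -0.22466897  0.116     ]
wrist cam in tool [ 7.63590093e-02  5.77842979e-05 -1.46655689e-01] [-0.29533656  0.00095602  0.95545391] 326.2179120450848
t 0.1 rel [-3.395  2.046  0.004] turn 0.0 z [ 0.27613973 -0.61545568  0.2367321 ] yaw -155.83855118429256
```

Call:
{"method": "drive_tool", "body": {
  "increments": [
    [[1,-0.425,0.256,0,0],[1,-0.85,0.512,0,0],[1,-0.85,0.512,0,0]]
  ]
}}

```text
time_s: 0.48
tcp_pos: [0.3461, -0.5152, 0.2377]
eef_rot: [180.0, 0.0, -155.6]
contact_force: [-0.4, -0.9, -0.7]
gripper_width: 0.0876
gripper_force: 0.0
```

Call:
{"method": "drive_tool", "body": {
  "increments": [
    [[1,-0.425,0.256,0,0],[1,-0.85,0.512,0,0],[1,-0.85,0.512,0,0]]
  ]
}}

```text
time_s: 0.85
tcp_pos: [0.4138, -0.418, 0.2376]
eef_rot: [180.0, 0.0, -155.6]
contact_force: [1.1, -1.0, -0.2]
gripper_width: 0.0878
gripper_force: 0.0
```

Call:
{"method": "drive_tool", "body": {
  "increments": [
    [[1,-0.425,0.256,0,0],[1,-0.85,0.512,0,0],[1,-0.85,0.512,0,0]]
  ]
}}

```text
time_s: 1.23
tcp_pos: [0.4815, -0.3207, 0.2373]
eef_rot: [180.0, -0.0, -155.7]
contact_force: [0.1, 0.2, -0.2]
gripper_width: 0.0877
gripper_force: 0.0
```

Call:
{"method": "drive_tool", "body": {
  "increments": [
    [[1,-0.425,0.256,0,0],[1,-0.845,0.51,0,0],[1,-0.845,0.51,0,0],[1,-0.845,0.51,0,0]]
  ]
}}

```text
time_s: 1.72
tcp_pos: [0.547, -0.226, 0.2371]
eef_rot: [180.0, -0.1, -155.9]
contact_force: [-0.3, -0.2, 0.5]
gripper_width: 0.0875
gripper_force: 0.0
```

```bash
python3 - <<'E'
from h import *
s=r.get_state();print(s["joints"].round(1))
w=camera_model("wrist");im=capture("wrist")[:,:,::-1];cv2.imwrite("pics/w1.png",im)
p=px(w,[.5474,-.2247,.116]);print(p);rel([.5474,-.2247,.2366],s["eef_rot"][2])
E
```

```text
[ -3.5  12.8 -10.2   0.  -67.  -62.3]
[320.76731524 193.97163467]
t 1.77 rel [-0.011  0.01   0.006] turn -0.0001 z [ 0.54675029 -0.22635818  0.23730933] yaw -155.90081535873762
```

View pics/w1.png

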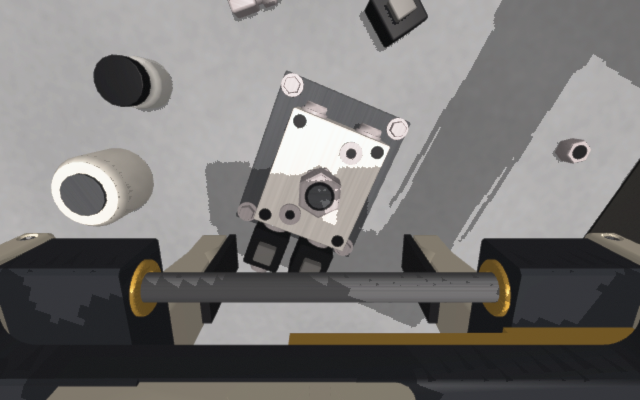

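The wrist view shows the nut's dark cone at about (319,196) with a hexagon whose corner is near (320,168). I'll zoom in for the angle.

```bash
python3 - <<'E'
from h import *
w=camera_model("wrist");im=cv2.imread("pics/w1.png")
g=im[155:235,275:365].astype(np.float32)
g=np.clip((g/255)**.8*255,0,255).astype(np.uint8)
b=cv2.resize(g,None,fx=7,fy=7,interpolation=2)
for k in range(0,80,10): cv2.putText(b,str(155+k),(0,k*7+8),0,.35,(0,0,255));
for k in range(0,90,10): cv2.putText(b,str(275+k),(k*7,558),0,.35,(0,0,255))
cv2.imwrite("pics/w1c.png",b)
E
```

```text
(no output)
```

View pics/w1c.png

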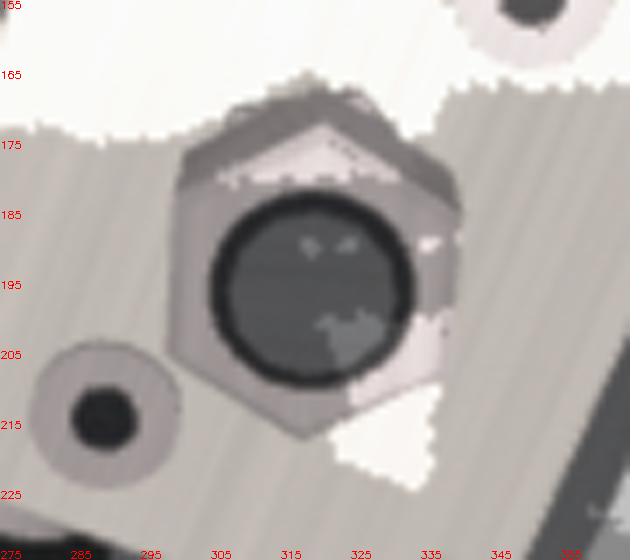

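The nut's top-face corners read about (321,172.6), (300.3,182.1), (299,205.7), (318.4,217.9), (338.3,209) and (340.7,184.7), with the cone centred near (319.6,196.5).

```bash
cat >> h.py <<'E'
def hexfit(m,pts,z,c=None):
    P=np.array([onz(m,p,z)[:2] for p in pts]);c=P.mean(0) if c is None else c
    v=P-c;rad=np.hypot(*v.T);a=np.degrees(np.arctan2(v[:,1],v[:,0]))
    th=np.degrees(np.angle(np.mean(np.exp(6j*np.radians(a)))))/6
    print("c",P.mean(0).round(4),"rad mm",(rad*1e3).round(1),"ang%60",(a%60).round(1),"mean corner",round(th%60,2));return c,th
E
python3 - <<'E'
from h import *
w=camera_model("wrist")
c,th=hexfit(w,[(321,172.6),(300.3,182.1),(299,205.7),(318.4,217.9),(338.3,209),(340.7,184.7)],.1135)
cc=onz(w,(319.6,196.6),.116);print("cone",cc)
E
```

```text
c [ 0.5496 -0.225 ] rad mm [20.3 20.4 20.2 20.6 20.4 20.5] ang%60 [20.8 18.  21.2 21.1 17.2 22.3] mean corner 20.11
cone [ 0.54977704 -0.22497354  0.116     ]
```

```bash
python3 - <<'E'
from h import *
rel([.5497,-.2250,.092],-159.9)
E
```

```text
t 1.77 rel [-0.028 -0.     1.211] turn 0.0111 z [ 0.54675029 -0.22635818  0.23730933] yaw -155.90081535873762
```

Call:
{"method": "drive_tool", "body": {
  "increments": [
    [[1,-0.028,0,0.2,0.0111],[1,-0.028,0,0.5,0.0111],[1,-0.028,0,0.8,0.0111],[1,-0.028,0,0.8,0.0111]]
  ]
}}

```text
time_s: 2.28
tcp_pos: [0.5479, -0.2249, 0.1391]
eef_rot: [179.8, -0.3, -160.0]
contact_force: [-0.5, 0.5, 0.7]
gripper_width: 0.0879
gripper_force: 0.0
```

Call:
{"method": "drive_tool", "body": {
  "increments": [
    [[1,0,0,0.2,0],[1,0,0,0.41,0],[-0.2,0,0,0.41,0],[-0.5,0,0,0.41,0],[-1,0,0,0.41,0]]
  ],
  "squeeze": 15
}}

```text
time_s: 2.9
tcp_pos: [0.5514, -0.224, 0.0941]
eef_rot: [-179.9, 0.1, -159.8]
contact_force: [-0.4, 0.0, -0.3]
gripper_width: 0.0632
gripper_force: 0.0
```

Call:
{"method": "drive_tool", "body": {
  "increments": [
    [[-1,0,0,0,0],[-1,0,0,0,0],[-1,0,0,0,0]]
  ]
}}

```text
time_s: 3.28
tcp_pos: [0.5509, -0.2244, 0.0928]
eef_rot: [-179.9, 0.0, -159.8]
contact_force: [0.4, -3.6, 0.3]
gripper_width: 0.036
gripper_force: 15.0
```

```bash
python3 - <<'E'
from h import *
s=r.get_state();print({k:np.round(s[k],4) for k in s})
E
```

```text
{'time_s': np.float64(3.275), 'joints': array([ -3.3089,  20.5554, -20.1816,   0.0963, -49.2214, -66.5467]), 'qd': array([-0.0268,  0.208 , -0.0847, -0.0153, -0.0209, -0.1613]), 'joint_torque': array([ 2.94590e+00, -5.43352e+01,  2.40241e+01,  4.14530e+00,
       -2.38600e-01,  4.15000e-02]), 'tcp_pos': array([ 0.5509, -0.2244,  0.0928]), 'eef_rot': array([-1.799165e+02,  9.100000e-03, -1.597927e+02]), 'contact_force': array([ 0.397 , -3.5916,  0.2745]), 'moment': array([-1.0695, -0.275 , -0.0189]), 'gripper_force': np.float64(14.9998), 'gripper_width': np.float64(0.036)}
```

Call:
{"method": "drive_tool", "body": {
  "increments": [
    [[-1,0,0,0,0.008],[-1,0,0,0,0.016],[-1,0,0,0,0.024],[-1,0,0,0,0.032],[-1,0,0,0,0.036]]
  ],
  "squeeze": 10
}}

```text
time_s: 3.9
tcp_pos: [0.5511, -0.2246, 0.0927]
eef_rot: [-179.9, 0.0, -172.8]
contact_force: [1.3, -6.2, -1.2]
gripper_width: 0.0361
gripper_force: 10.0
```

```bash
cat > st.py <<'E'
from h import *
s=r.get_state();print("yaw",s["eef_rot"][2].round(2),"F",s["contact_force"].round(1),"M",s["moment"].round(3),"w",round(s["gripper_width"]*1e3,2),"j6",s["joints"][5].round(1),"tau6",s["joint_torque"][5].round(3),"tcp",s["tcp_pos"].round(4),"t",round(s["time_s"],2))
E
python3 st.py
```

```text
yaw -172.83 F [ 1.3 -6.2 -1.2] M [-2.204 -0.368  0.047] w 36.07 j6 -79.6 tau6 0.086 tcp [ 0.5511 -0.2246  0.0927] t 3.9
```

Call:
{"method": "drive_tool", "body": {
  "increments": [
    [[-1,0,0,0,0.008],[-1,0,0,0,0.016],[-1,0,0,0,0.024],[-1,0,0,0,0.032],[-1,0,0,0,0.036]]
  ]
}}

```text
time_s: 4.53
tcp_pos: [0.5511, -0.2249, 0.0927]
eef_rot: [-179.9, 0.1, 174.2]
contact_force: [1.0, -7.3, -1.4]
gripper_width: 0.0355
gripper_force: 10.0
```

```bash
python3 st.py
```

```text
yaw 174.21 F [ 1.  -7.3 -1.4] M [-2.729 -0.479  0.074] w 35.5 j6 -92.5 tau6 0.085 tcp [ 0.5511 -0.2249  0.0927] t 4.53
```

Call:
{"method": "drive_tool", "body": {
  "increments": [
    [[-1,0,0,0,0.008],[-1,0,0,0,0.016],[-1,0,0,0,0.024],[-1,0,0,0,0.032],[-1,0,0,0,0.036]]
  ]
}}

```text
time_s: 5.15
tcp_pos: [0.5516, -0.2252, 0.0928]
eef_rot: [-179.9, 0.1, 161.3]
contact_force: [2.7, -10.7, -3.4]
gripper_width: 0.0363
gripper_force: 10.2
```

```bash
python3 st.py
```

```text
yaw 161.29 F [  2.7 -10.7  -3.4] M [-3.616 -1.215  0.415] w 36.27 j6 -105.5 tau6 -0.265 tcp [ 0.5516 -0.2252  0.0928] t 5.15
```

Call:
{"method": "drive_tool", "body": {
  "increments": [
    [[-1,0,0,0,0],[-1,0,0,0,0.004]]
  ]
}}

```text
time_s: 5.4
tcp_pos: [0.5519, -0.2253, 0.0928]
eef_rot: [-179.9, 0.2, 159.9]
contact_force: [3.9, -10.7, -5.1]
gripper_width: 0.0371
gripper_force: 10.4
```

```bash
python3 st.py
```

```text
yaw 159.9 F [  3.9 -10.7  -5.1] M [-3.902 -1.615  0.462] w 37.07 j6 -106.9 tau6 0.037 tcp [ 0.5519 -0.2253  0.0928] t 5.4
```

The stop is felt: torque rose and the pads began to open. That is finger-tight, so I'm releasing and measuring the nut.

Call:
{"method": "drive_tool", "body": {
  "increments": [
    [[1,0,0,0,0],[1,0,0,0,0],[1,0,0,0,0],[1,0,0,-0.4,0],[1,0,0,-0.8,0]]
  ]
}}

```text
time_s: 6.02
tcp_pos: [0.5501, -0.2234, 0.1891]
eef_rot: [-180.0, -0.1, 159.9]
contact_force: [0.9, -0.0, -0.0]
gripper_width: 0.0811
gripper_force: 0.0
```

Call:
{"method": "drive_tool", "body": {
  "increments": [
    [[1,0,0,-0.22,0],[1,0,0,-0.22,0],[1,0,0,-0.22,0]]
  ]
}}

```text
time_s: 6.4
tcp_pos: [0.5501, -0.2233, 0.2141]
eef_rot: [180.0, -0.1, 159.9]
contact_force: [-0.0, 0.7, -0.2]
gripper_width: 0.0879
gripper_force: 0.0
```

```bash
cat > nutpic.py <<'E'
import sys
from h import *
w=camera_model("wrist");im=capture("wrist")[:,:,::-1];cv2.imwrite(f"pics/{sys.argv[1]}f.png",im)
np.save("w.npy",w,allow_pickle=True)
u,v=px(w,[.5497,-.225,.1135]).astype(int);x0,y0=u-45,v-40
b=cv2.resize(im[y0:y0+80,x0:x0+90],None,fx=7,fy=7,interpolation=2)
for k in range(0,80,10): cv2.putText(b,str(y0+k),(0,k*7+8),0,.35,(0,0,255))
for k in range(0,90,10): cv2.putText(b,str(x0+k),(k*7,558),0,.35,(0,0,255))
print(x0,y0);cv2.imwrite(f"pics/{sys.argv[1]}.png",b)
E
python3 nutpic.py n2; python3 st.py
```

```text
271 160
yaw 159.85 F [-0.3  0.  -0.4] M [-0.102 -0.019  0.   ] w 87.52 j6 -106.9 tau6 0.001 tcp [ 0.5499 -0.2234  0.2137] t 6.45
```

View pics/n2.png

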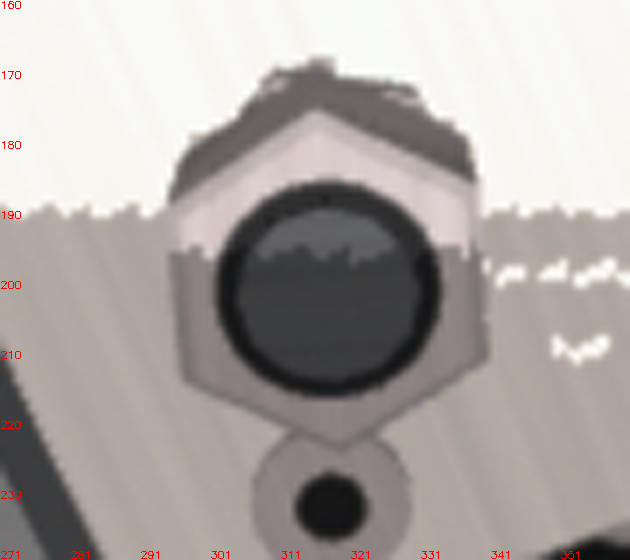

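The hexagon's corners now read about (316.1,175.3), (295.6,189), (297.7,214.6), (319.7,223.7), (340.9,211) and (339.1,186.1), and the fingers are clear of it.

```bash
python3 - <<'E'
from h import *
w=np.load("w.npy",allow_pickle=True).item()
hexfit(w,[(316.1,175.3),(295.6,189),(297.7,214.6),(319.7,223.7),(340.9,211),(339.1,186.1)],.1135)
m=camera_model("top")
# spanner from top picture: crop coords -> px
C=lambda u,v:(150+u/3.5,165+v/3.5)
im=cv2.imread("pics/top0.png");g=cv2.cvtColor(im,6).astype(int);z=.016
hole=onz(m,C(37,503),z)
tipL=onz(m,C(147,113),z);tipR=onz(m,C(203,150),z);thr=onz(m,C(152,190),z);nk=onz(m,C(142,202),z)
print("hole",hole,"tipL",tipL,"tipR",tipR,"thr",thr)
d=hole-nk;a=np.degrees(np.arctan2(d[1],d[0]));yaw=a-195;print("handle ang",a,"yaw",yaw)
j=(tipL+tipR)/2-.015*np.array([np.cos(np.radians(yaw)),np.sin(np.radians(yaw)),0]);print("jaw approx",j, "dist hole",np.linalg.norm(hole-j))
gp=j+.115*np.array([np.cos(np.radians(a)),np.sin(np.radians(a)),0]);print("grip",gp)
s=r.get_state();print(s["joints"])
rel([gp[0],gp[1],.21],a-180); rel([gp[0],gp[1],.21],a)
E
```

```text
c [ 0.5499 -0.2238] rad mm [20.3 20.  20.4 20.  20.3 20.1] ang%60 [44.3 42.3 46.1 43.3 43.4 45. ] mean corner 44.07
hole [0.33242194 0.37573363 0.016     ] tipL [0.61786488 0.31417082 0.016     ] tipR [0.5896851  0.27018248 0.016     ] thr [0.55927952 0.30676932 0.016     ]
handle ang 164.10375114680699 yaw -30.896248853193015
jaw approx [0.59090351 0.29987893 0.016     ] dist hole 0.2693819932376262
grip [0.4803012 0.331377  0.016    ]
[-3.27005798e+00  1.39537318e+01 -1.18563673e+01 -2.62191983e-02
 -6.42865935e+01 -1.06867527e+02]
t 6.45 rel [2.137 4.14  0.034] turn 0.4882 z [ 0.54991661 -0.22338088  0.21368108] yaw 159.85101483518906
t 6.45 rel [2.137 4.14  0.034] turn -0.0118 z [ 0.54991661 -0.22338088  0.21368108] yaw 159.85101483518906
```

```bash
python3 - <<'E'
import numpy as np
d=np.array([.480-.5499,.331+.2234])/5/.12
for k in range(5):
    p=np.radians(159.85+36.84*k);print(np.round([d@[np.cos(p),np.sin(p)],d@[np.sin(p),-np.cos(p)]],3))
E
```

```text
[0.428 0.827]
[-0.154  0.919]
[-0.674  0.643]
[-0.925  0.111]
[-0.806 -0.466]
```

Call:
{"method": "drive_tool", "body": {
  "increments": [
    [[1,0.086,0.165,0,-0.02],[1,0.171,0.331,0,-0.041],[1,0.257,0.496,0,-0.061],[1,0.342,0.662,0,-0.082],[1,0.428,0.827,0,-0.1023]]
  ]
}}

```text
time_s: 7.08
tcp_pos: [0.5358, -0.1121, 0.2134]
eef_rot: [180.0, -0.1, -163.1]
contact_force: [0.7, -0.2, -0.8]
gripper_width: 0.0876
gripper_force: 0.0
```

Call:
{"method": "drive_tool", "body": {
  "increments": [
    [[1,-0.031,0.184,0,-0.02],[1,-0.062,0.368,0,-0.041],[1,-0.092,0.551,0,-0.061],[1,-0.123,0.735,0,-0.082],[1,-0.154,0.919,0,-0.1023]]
  ]
}}

```text
time_s: 7.7
tcp_pos: [0.5218, -0.0013, 0.2135]
eef_rot: [179.9, -0.1, -126.2]
contact_force: [-0.6, 0.2, -0.0]
gripper_width: 0.0878
gripper_force: 0.0
```

Call:
{"method": "drive_tool", "body": {
  "increments": [
    [[1,-0.135,0.129,0,-0.02],[1,-0.27,0.257,0,-0.041],[1,-0.404,0.386,0,-0.061],[1,-0.539,0.514,0,-0.082],[1,-0.674,0.643,0,-0.1023]]
  ]
}}

```text
time_s: 8.32
tcp_pos: [0.5079, 0.1095, 0.2135]
eef_rot: [179.9, -0.1, -89.4]
contact_force: [0.2, 0.7, -0.6]
gripper_width: 0.0874
gripper_force: 0.0
```

Call:
{"method": "drive_tool", "body": {
  "increments": [
    [[1,-0.185,0.022,0,-0.02],[1,-0.37,0.044,0,-0.041],[1,-0.555,0.067,0,-0.061],[1,-0.74,0.089,0,-0.082],[1,-0.925,0.111,0,-0.1023]]
  ]
}}

```text
time_s: 8.95
tcp_pos: [0.4941, 0.2204, 0.2134]
eef_rot: [179.9, -0.0, -52.6]
contact_force: [0.5, -0.5, 0.4]
gripper_width: 0.0878
gripper_force: 0.0
```

Call:
{"method": "drive_tool", "body": {
  "increments": [
    [[1,-0.161,-0.093,0,-0.02],[1,-0.322,-0.186,0,-0.041],[1,-0.484,-0.28,0,-0.061],[1,-0.806,-0.466,0,-0.1023],[1,-0.806,-0.466,0,-0.1023]]
  ]
}}

```text
time_s: 9.57
tcp_pos: [0.4801, 0.3328, 0.213]
eef_rot: [179.9, 0.1, -15.7]
contact_force: [0.1, -0.4, -0.4]
gripper_width: 0.088
gripper_force: 0.0
```

```bash
python3 st.py; python3 - <<'E'
from h import *
w=camera_model("wrist");im=capture("wrist")[:,:,::-1];cv2.imwrite("pics/w3.png",im);np.save("w.npy",w,allow_pickle=True)
E
```

```text
yaw -15.65 F [ 0.1 -0.4 -0.4] M [-0.14   0.224  0.026] w 88.02 j6 20.5 tau6 -0.568 tcp [0.4801 0.3328 0.213 ] t 9.57
```

View pics/w3.png

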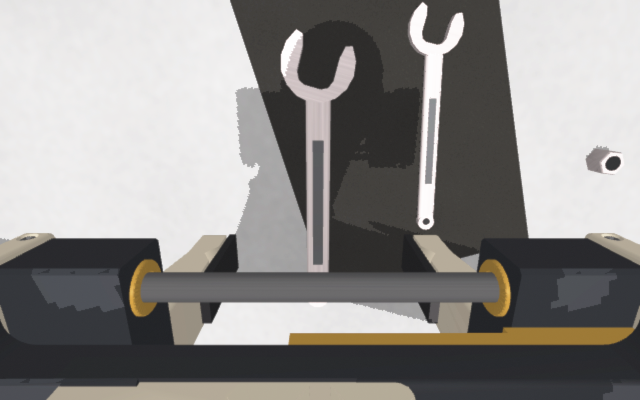

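The wrist view shows the big spanner's handle nearly vertical at column 318, its head at (318,65) with the throat at about (320,88), and the small spanner well to the right at (430,130).

```bash
python3 - <<'E'
from h import *
w=np.load("w.npy",allow_pickle=True).item();g=cv2.cvtColor(cv2.imread("pics/w3.png"),6).astype(int)
z=.016;L=[]
for v in range(106,166,6):
    row=g[v,280:360]
    gr=np.abs(np.diff(row));e=np.where(row>95)[0]
    run=[x for x in e if 20<x<60];a,b=run[0]+280,run[-1]+281
    A,B=onz(w,(a-.0,v+.5),z),onz(w,(b,v+.5),z);L.append((A+B)/2);print(v,a,b,np.linalg.norm(A-B).round(4))
L=np.array(L);d=np.linalg.svd(L-L.mean(0))[2][0];d*=np.sign(-d[0]);a=np.degrees(np.arctan2(d[1],d[0]));print("handle",a,"mid",L.mean(0))
for v in range(28,100,3):
    e=''.join('#' if x>95 else '.' for x in g[v,275:362]);print(v,e)
E
```

```text
106 306 331 0.0254
112 306 331 0.0255
118 306 331 0.0256
124 306 331 0.0258
130 306 331 0.0259
136 306 331 0.026
142 306 330 0.0251
148 306 330 0.0253
154 306 330 0.0254
160 306 330 0.0255
handle 163.53649910517987 mid [0.52229969 0.32231971 0.016     ]
28 .......................................................................................
31 ..................########.............................................................
34 ................############...........................................................
37 .............###############...........................................................
40 ...........#################...........................................................
43 .........###################...........................................................
46 ........####################...........................................#######.........
49 .......#####################.........................................##########........
52 ......#####################........................................############........
55 .....###################
[... 637 characters left out ...]
....................................###################........
79 .........###############...................................###################.........
82 ...........################..............................###################...........
85 ............#####################......................###################.............
88 ...............#############################.....########################..............
91 .................#####################################################.................
94 ....................##############################################.....................
97 ........................######################################.........................
```

```bash
python3 - <<'E'
from h import *
w=np.load("w.npy",allow_pickle=True).item();z=.016
a=163.54;y=np.radians(a-195);X=np.array([np.cos(y),np.sin(y)]);Y=np.array([-X[1],X[0]])
mid=np.array([.5223,.3223]);h=np.array([np.cos(np.radians(a)),np.sin(np.radians(a))])
T=onz(w,(321.5,89.5),z)[:2]
for uv in[(301,56),(300,61),(299,65),(298,71),(298.5,74),(341,56),(338,62),(337,68),(335,73),(335,77),(302,31),(346,46)]:
    q=onz(w,uv,z)[:2]-T;print(uv,"along",(q@X*1e3).round(1),"across",(q@Y*1e3).round(1))
J=T+.022*X;q=J-mid;print("J",J,"offset of J from handle line mm",(q[0]*h[1]-q[1]*h[0])*1e3,"along",q@h)
G=mid+h*((J-mid)@h+.115);print("G",G)
rel([G[0],G[1],.017],a-180)
E
```

```text
(301, 56) along 24.4 across 27.7
(300, 61) along 19.8 across 27.5
(299, 65) along 16.0 across 27.5
(298, 71) along 10.4 across 27.0
(298.5, 74) along 7.8 across 25.9
(341, 56) along 35.0 across -9.8
(338, 62) along 29.0 across -8.5
(337, 68) along 23.5 across -9.2
(335, 73) along 18.5 across -8.6
(335, 77) along 15.0 across -9.7
(302, 31) along 46.0 across 32.4
(346, 46) along 44.9 across -11.9
J [0.58228003 0.2958797 ] offset of J from handle line mm -8.342439394361554 along -0.06500800267357566
G [0.47435679 0.33646503]
t 9.62 rel [-0.054 -0.029  1.633] turn 0.0025 z [0.48005721 0.33176013 0.21297741] yaw -15.564191353548582
```

```bash
python3 - <<'E'
from h import *
w=np.load("w.npy",allow_pickle=True).item();z=.016
a=163.54;y=np.radians(a-195);X=np.array([np.cos(y),np.sin(y)]);Y=np.array([-X[1],X[0]])
mid=np.array([.5223,.3223]);h=np.array([np.cos(np.radians(a)),np.sin(np.radians(a))])
T=onz(w,(321.5,89.5),z)[:2]
J=T+.0232*X+.00915*Y;q=J-mid;print("J",J,"offset mm",(q[0]*h[1]-q[1]*h[0])*1e3)
G=mid+h*((J-mid)@h+.115);print("G",G)
rel([G[0],G[1],.017],a-180)
E
```

```text
J [0.58807905 0.30305841] offset mm 0.18519906206037814
G [0.47773953 0.33546558]
t 9.62 rel [-0.025 -0.029  1.633] turn 0.0025 z [0.48005721 0.33176013 0.21297741] yaw -15.564191353548582
```

Call:
{"method": "drive_tool", "body": {
  "increments": [
    [[0.2,-0.025,-0.029,0.2,0.0025],[0.2,-0.025,-0.029,0.5,0.0025],[0.2,-0.025,-0.029,0.8,0.0025],[0.2,-0.025,-0.029,0.9,0.0025],[0.2,-0.025,-0.029,0.9,0.0025]]
  ]
}}

```text
time_s: 10.25
tcp_pos: [0.4788, 0.3345, 0.1061]
eef_rot: [179.9, 0.0, -16.9]
contact_force: [-0.3, -0.9, -0.0]
gripper_width: 0.0529
gripper_force: 0.0
```

Call:
{"method": "drive_tool", "body": {
  "increments": [
    [[0.2,0,0,0.3,0],[0.2,0,0,0.55,0],[0.2,0,0,0.7,0],[0.2,0,0,0.725,0],[0.2,0,0,0.725,0]]
  ]
}}

```text
time_s: 10.88
tcp_pos: [0.4796, 0.3357, 0.021]
eef_rot: [-179.9, -0.0, -16.9]
contact_force: [-0.2, 0.3, 0.3]
gripper_width: 0.0525
gripper_force: 0.0
```

```bash
python3 st.py; python3 -c "
from h import *
rel([.4777,.3355,.017],-16.46)"
```

```text
yaw -16.9 F [-0.2  0.3  0.3] M [-0.048  0.195  0.048] w 52.47 j6 19.0 tau6 -0.004 tcp [0.4796 0.3357 0.021 ] t 10.88
t 10.88 rel [-0.015  0.006  0.034] turn -0.0012 z [0.47957278 0.33568394 0.02102733] yaw -16.90235965423798
```

Call:
{"method": "drive_tool", "body": {
  "increments": [
    [[0.2,-0.01,0.004,0.033,-0.0012],[0.2,-0.01,0.004,0.033,-0.0012],[-0.6,-0.01,0.004,0.033,-0.0012],[-1,-0.01,0.004,0.033,-0.0012],[-1,-0.01,0.004,0.033,-0.0012]]
  ],
  "squeeze": 50
}}

```text
time_s: 11.5
tcp_pos: [0.4776, 0.3349, 0.0159]
eef_rot: [-180.0, -0.0, -16.5]
contact_force: [-0.9, -0.8, -0.3]
gripper_width: 0.0282
gripper_force: 0.0
```

Call:
{"method": "drive_tool", "body": {
  "increments": [
    [[-1,0,0,0,0],[-1,0,0,0,0],[-1,0,0,-0.1,0],[-1,0,0,-0.4,0],[-1,0,0,-0.9,0]]
  ]
}}

```text
time_s: 12.12
tcp_pos: [0.4759, 0.333, 0.1227]
eef_rot: [179.7, 0.2, -16.5]
contact_force: [0.8, 1.9, -5.7]
gripper_width: 0.0249
gripper_force: 50.0
```

```bash
python3 st.py; python3 - <<'E'
from h import *
w=camera_model("wrist");im=capture("wrist")[:,:,::-1];cv2.imwrite("pics/w4.png",im);np.save("w4.npy",w,allow_pickle=True)
m=camera_model("top");t=capture("top")[:,:,::-1];cv2.imwrite("pics/t4.png",t)
g=cv2.cvtColor(im,6)
for v in range(0,80,4): print(v,''.join('#' if x>120 else '.' for x in g[v,210:430:2]))
E
```

```text
yaw -16.52 F [ 0.8  1.9 -5.7] M [ 0.244 -0.165  0.014] w 24.86 j6 19.3 tau6 -0.002 tcp [0.4759 0.333  0.1227] t 12.12
0 ........#######################................................................######################.........
4 ........######################................................................######################..........
8 .........#####################................................................######################..........
12 .........#####################...............................................######################...........
16 #........####################................................................######################...........
20 ##.......####################...............................................#######################...........
24 ###.......###################...............................................######################............
28 ###.......###################..............................................#######################............
32 ####.......###################........................................
[... 594 characters left out ...]
................
56 ########........#####################................................######################...................
60 #########.........##########################........................######################....................
64 ##########..........###############################...............#######################.....................
68 ###########...........##################################################################......................
72 ###########............##############################################################.........................
76 ############.............##########################################################...........................
```

```bash
python3 - <<'E'
from h import *
w=np.load("w4.npy",allow_pickle=True).item();g=cv2.cvtColor(cv2.imread("pics/w4.png"),6).astype(int)
s=r.get_state();z=s["tcp_pos"][2]
R=Ro.from_euler('xyz',s["eef_rot"],degrees=True).as_matrix();
tl=lambda uv:(R.T@(onz(w,uv,z)-s["tcp_pos"]))*1e3
L=[]
for v in range(100,200,10):
    row=g[v,240:400];e=np.where(np.abs(np.diff(row))>35)[0]+241
    print(v,e)
for v in range(2,32,6):
    row=g[v]; l=[u for u in range(255,320) if row[u-1]>120>=row[u]][:1]; q=[u for u in range(330,380) if row[u-1]<=120<row[u]][:1]
    print(v,l,q,tl((l[0],v+.5)).round(1) if l else 0,tl((q[0],v+.5)).round(1) if q else 0)
col=g[:,300:350]
print([ (u,next(v for v in range(40,80) if g[v,u]>120)) for u in range(300,346,4)])
E
```

```text
100 [242 243 289 290 348]
110 [246 247 290 348]
120 [249 250 290 291 347 348]
130 [253 254 290 291 347 348]
140 [257 291 347 348]
150 [260 261 291 347]
160 [264 265 291 292 347]
170 [268 292 347]
180 [271 272 292 346 347]
190 [275 276 292 293 307 332 346 347]
2 [270] [367] [109.7 -13.3   0.7] [109.6  23.1   0.3]
8 [269] [365] [107.7 -13.8   0.7] [107.6  22.4   0.3]
14 [268] [363] [105.6 -14.3   0.7] [105.6  21.7   0.3]
20 [267] [362] [103.6 -14.8   0.7] [103.6  21.4   0.3]
26 [268] [360] [101.5 -14.5   0.7] [101.5  20.7   0.3]
[(300, 61), (304, 62), (308, 63), (312, 65), (316, 66), (320, 67), (324, 68), (328, 67), (332, 66), (336, 66), (340, 65), (344, 61)]
```

```bash
python3 - <<'E'
from h import *
w=np.load("w4.npy",allow_pickle=True).item()
s=r.get_state();z=s["tcp_pos"][2]
R=Ro.from_euler('xyz',s["eef_rot"],degrees=True).as_matrix()
tl=lambda uv:((R.T@(onz(w,uv,z)-s["tcp_pos"]))*1e3)[:2]
H=[(tl((a,v))+tl((b,v)))/2 for v,a,b in[(100.5,289.5,348),(120.5,290.5,347.6),(150.5,291,347),(180.5,292,346.6)]];print(H)
d=H[0]-H[-1];ha=np.degrees(np.arctan2(d[1],d[0]));print("handle-to-head dir in tool",ha)
an=np.radians(15+ha);X=np.array([np.cos(an),np.sin(an)]);Y=np.array([X[1],-X[0]])
T=tl((324,68));l=np.mean([(tl((u,v))-T)@Y for u,v in[(269,8.5),(268,14.5),(267,20.5),(268,26.5)]]);q=np.mean([(tl((u,v))-T)@Y for u,v in[(367,2.5),(365,8.5),(363,14.5),(362,20.5),(360,26.5)]])
print("T",T,"across",l,q)
J=T+23.2*X+(l+q)/2*Y;print("J tool",J, "dist along", "X",X)
# world-based estimate from mat
J0=np.array([.5881,.3031])-[.4776,.3349];p=np.radians(-16.5);print("J from mat",J0@[np.cos(p),np.sin(p)],J0@[np.sin(p),-np.cos(p)])
E
```

```text
[array([74.33226073,  4.84938958]), array([66.39228755,  4.94725633]), array([53.95715227,  4.88837765]), array([40.84477071,  4.97893937])]
handle-to-head dir in tool -0.22165349619536645
T [86.67239053  6.96263019] across 25.167979081523857 -9.606962533053906
J tool [111.08958605   5.35736642] dist along X [0.96691986 0.25508035]
J from mat 0.11498126866452 -0.0008932280209748994
```

```bash
python3 st.py; cat > meas.py <<'E'
from h import *
s=r.get_state();w=camera_model("wrist");im=capture("wrist")[:,:,::-1];cv2.imwrite("pics/w5.png",im)
g=cv2.cvtColor(im,6).astype(int);z=s["tcp_pos"][2]
R=Ro.from_euler('xyz',s["eef_rot"],degrees=True).as_matrix()
tl=lambda uv,zz=z:((R.T@(onz(w,uv,zz)-s["tcp_pos"]))*1e3)[:2]
print("cam tool",R.T@(ray(w,(0,0))[0]-s["tcp_pos"]))
H=[]
for v in range(100,185,10):
    e=np.abs(np.diff(g[v,240:400]));a=241+30+np.argmax(e[30:65]);b=241+90+np.argmax(e[90:125]);H.append((tl((a,v+.5))+tl((b,v+.5)))/2)
    if v in(100,180):print(v,a,b,np.linalg.norm(tl((a,v))-tl((b,v))))
H=np.array(H);d=H[0]-H[-1];ha=np.degrees(np.arctan2(d[1],d[0]));print("handle",H.mean(0),"dir",ha)
an=np.radians(15+ha);X=np.array([np.cos(an),np.sin(an)]);Y=np.array([X[1],-X[0]])
T=tl((324,68));A=[];B=[]
for v in range(2,30,4):
    row=g[v];A.append(next(u for u in range(255,320) if row[u-1]>120>=row[u]));B.append(next(u for u in range(330,380) if row[u-1]<=120<row[u]))
l=[(tl((u,v+.5),z-.012)-T)@Y for u,v in zip(A,range(2,30,4))];q=[(tl((u,v+.5),z-.012)-T)@Y for u,v in zip(B,range(2,30,4))]
v0=next(v for v in range(40,80) if g[v,324]>120);T=T+tl((324,v0))-tl((324,68))
print("T",T,"l",np.round(l,1),"q",np.round(q,1))
print("J",T+23.2*X+(np.mean(l)+np.mean(q))/2*Y)
E
python3 meas.py
```

```text
yaw -16.41 F [ 1.7  0.6 -5. ] M [ 0.296 -0.283 -0.033] w 24.94 j6 19.3 tau6 -0.008 tcp [0.4803 0.3375 0.1308] t 12.22
cam tool [ 0.077636   -0.00055261 -0.14667024]
100 290 348 25.074636959758227
180 281 347 30.551276762033048
handle [59.87282968 -1.42115938] dir 3.7960729597156995
T [90.41576865  1.3898583 ] l [31.  30.5 30.5 30.5 30.5 30.  29.2] q [-8.4 -8.5 -8.7 -8.8 -9.  -9.1 -9.3]
J [115.83845192  -1.30077983]
```

```bash
cat >> h.py <<'E'
N=np.array([.5498,-.2244])
def tcp_for(yaw_sp,back,JT=(.1152,-.0008)):
    p=np.radians(yaw_sp+15);y=np.radians(yaw_sp)
    J=N-back*np.array([np.cos(y),np.sin(y)])
    return J-JT[0]*np.array([np.cos(p),np.sin(p)])-JT[1]*np.array([np.sin(p),-np.cos(p)])
E
python3 - <<'E'
from h import *
for b in(.075,0): print(b,tcp_for(-75.9,b))
t=tcp_for(-75.9,.08);s=r.get_state();c=s["tcp_pos"][:2];y0=s["eef_rot"][2];print(s["tcp_pos"],y0,s["qd"])
d=(t-c)/5/.12
for k in range(5):
    p=np.radians(y0+(-60.9-y0)*k/5);print(np.round([d@[np.cos(p),np.sin(p)],d@[np.sin(p),-np.cos(p)]],3))
E
```

```text
0.075 [ 0.47480402 -0.05139011]
0 [ 0.49307515 -0.12413051]
[0.47881704 0.33635204 0.12753614] -16.475369339986653 [ 0.0689469   3.02138772 -3.91571878 -1.83387654  1.60062289  0.10777543]
[0.173 0.614]
[0.265 0.58 ]
[0.352 0.532]
[0.43  0.472]
[0.498 0.4  ]
```

Call:
{"method": "drive_tool", "body": {
  "increments": [
    [[-1,0.043,0.154,0,0.006],[-1,0.087,0.307,0,0.012],[-1,0.13,0.46,0,0.018],[-1,0.173,0.614,0,0.0247]]
  ]
}}

```text
time_s: 12.78
tcp_pos: [0.4764, 0.2565, 0.1233]
eef_rot: [179.9, 0.0, -25.5]
contact_force: [0.0, -0.9, -6.5]
gripper_width: 0.0251
gripper_force: 50.0
```

Call:
{"method": "drive_tool", "body": {
  "increments": [
    [[-1,0.066,0.145,0,0.006],[-1,0.132,0.29,0,0.012],[-1,0.199,0.435,0,0.018],[-1,0.265,0.58,0,0.0247]]
  ]
}}

```text
time_s: 13.28
tcp_pos: [0.4755, 0.1806, 0.1239]
eef_rot: [-180.0, -0.0, -34.4]
contact_force: [-1.2, 0.5, -6.3]
gripper_width: 0.0251
gripper_force: 50.0
```

Call:
{"method": "drive_tool", "body": {
  "increments": [
    [[-1,0.088,0.133,0,0.006],[-1,0.176,0.266,0,0.012],[-1,0.264,0.4,0,0.018],[-1,0.352,0.532,0,0.0247]]
  ]
}}

```text
time_s: 13.78
tcp_pos: [0.4745, 0.104, 0.1238]
eef_rot: [-180.0, -0.0, -43.3]
contact_force: [-0.3, -0.3, -6.3]
gripper_width: 0.0249
gripper_force: 50.0
```

Call:
{"method": "drive_tool", "body": {
  "increments": [
    [[-1,0.107,0.118,0,0.006],[-1,0.215,0.236,0,0.012],[-1,0.322,0.354,0,0.018],[-1,0.43,0.472,0,0.0247]]
  ]
}}

```text
time_s: 14.28
tcp_pos: [0.4734, 0.0274, 0.1238]
eef_rot: [-180.0, -0.0, -52.2]
contact_force: [-0.6, 1.3, -6.7]
gripper_width: 0.025
gripper_force: 50.0
```

Call:
{"method": "drive_tool", "body": {
  "increments": [
    [[-1,0.166,0.133,0,0.008],[-1,0.332,0.267,0,0.016],[-1,0.498,0.4,0,0.0247],[-1,0.498,0.4,0,0.0247],[-1,0.498,0.4,0,0.0247]]
  ]
}}

```text
time_s: 14.9
tcp_pos: [0.4723, -0.0484, 0.1238]
eef_rot: [-180.0, -0.0, -61.0]
contact_force: [0.5, -0.7, -5.7]
gripper_width: 0.0252
gripper_force: 50.0
```

```bash
python3 st.py; python3 - <<'E'
from h import *
t=tcp_for(-75.9,.06);rel([t[0],t[1],.105],-60.9)
w=camera_model("wrist");im=capture("wrist")[:,:,::-1];cv2.imwrite("pics/w6.png",im)
E
```

```text
yaw -60.99 F [ 0.5 -0.7 -5.7] M [-0.016  0.111  0.014] w 25.24 j6 11.0 tau6 -0.002 tcp [ 0.4723 -0.0484  0.1238] t 14.9
t 14.9 rel [0.153 0.026 0.157] turn -0.0002 z [ 0.47231653 -0.04837987  0.12382606] yaw -60.98888091252131
```

View pics/w6.png

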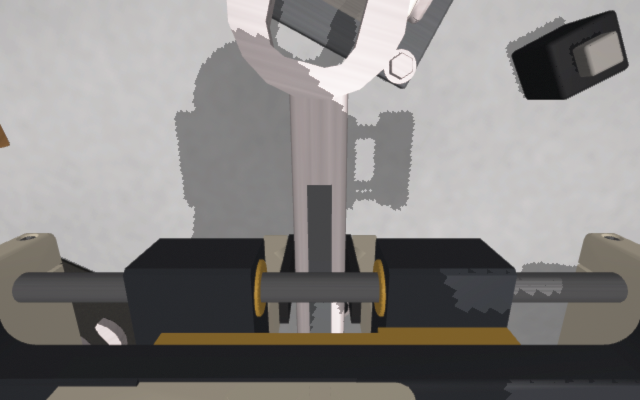

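The wrist view shows the spanner square in the fingers, handle centred near column 319 and head at the top edge, with no slip.

Call:
{"method": "drive_tool", "body": {
  "increments": [
    [[-1,0,0,0.08,0],[-1,0,0,0.157,0],[-1,0.075,0.013,0.157,0],[-1,0.153,0.026,0.157,0],[-1,0.153,0.026,0.157,0]]
  ]
}}

```text
time_s: 15.58
tcp_pos: [0.479, -0.0662, 0.105]
eef_rot: [-180.0, -0.0, -61.0]
contact_force: [0.3, 0.8, -6.2]
gripper_width: 0.0254
gripper_force: 50.0
```

Call:
{"method": "drive_tool", "body": {
  "increments": [
    [[-1,0,0,0,0],[-1,0,0,0,0]]
  ]
}}

```text
time_s: 15.82
tcp_pos: [0.4785, -0.0655, 0.1051]
eef_rot: [-180.0, -0.0, -60.9]
contact_force: [-0.0, -0.1, -6.0]
gripper_width: 0.0254
gripper_force: 50.0
```

```bash
python3 st.py; python3 - <<'E'
from h import *
for b in(.06,.035,.0):
    t=tcp_for(-75.9,b);rel([t[0],t[1],.105],-60.9)
E
```

```text
yaw -60.94 F [-0.  -0.1 -6. ] M [-0.022  0.155 -0.011] w 25.36 j6 13.5 tau6 -0.0 tcp [ 0.4785 -0.0655  0.1051] t 15.82
t 15.82 rel [0.003 0.002 0.001] turn -0.0001 z [ 0.47850623 -0.0655028   0.10509274] yaw -60.94109400175357
t 15.82 rel [0.204 0.056 0.001] turn -0.0001 z [ 0.47850623 -0.0655028   0.10509274] yaw -60.94109400175357
t 15.82 rel [0.486 0.131 0.001] turn -0.0001 z [ 0.47850623 -0.0655028   0.10509274] yaw -60.94109400175357
```

Call:
{"method": "drive_tool", "body": {
  "increments": [
    [[-1,0.065,0.018,0,0],[-1,0.13,0.035,0,0],[-1,0.195,0.053,0,0],[-1,0.26,0.07,0,0],[-1,0.3,0.081,0,0]]
  ]
}}

```text
time_s: 16.45
tcp_pos: [0.4876, -0.1024, 0.1049]
eef_rot: [180.0, 0.0, -61.0]
contact_force: [0.3, -0.6, -5.4]
gripper_width: 0.0253
gripper_force: 50.0
```

```bash
python3 st.py; python3 - <<'E'
from h import *
t=tcp_for(-75.9,0);rel([t[0],t[1],.105],-60.9)
E
```

```text
yaw -60.97 F [ 0.3 -0.6 -5.4] M [-0.068  0.102 -0.006] w 25.34 j6 18.2 tau6 -0.083 tcp [ 0.4876 -0.1024  0.1049] t 16.45
t 16.45 rel [ 0.181  0.048 -0.001] turn -0.0002 z [ 0.48757491 -0.10238001  0.10488678] yaw -60.96997146913991
```

No contact yet, and the spanner is sliding on freely.

Call:
{"method": "drive_tool", "body": {
  "increments": [
    [[-1,0.045,0.012,0,0],[-1,0.09,0.024,0,0],[-1,0.135,0.036,0,0],[-1,0.181,0.048,0,0],[-1,0.181,0.048,0,0]]
  ]
}}

```text
time_s: 17.08
tcp_pos: [0.4931, -0.1238, 0.1049]
eef_rot: [180.0, 0.0, -61.0]
contact_force: [-0.3, 0.6, -6.4]
gripper_width: 0.0256
gripper_force: 50.0
```

```bash
python3 st.py; python3 - <<'E'
from h import *
cv2.imwrite("pics/t7.png",capture("top")[:,:,::-1])
w=camera_model("wrist");im=capture("wrist")[:,:,::-1];cv2.imwrite("pics/w7.png",im)
t=tcp_for(-75.9,0);rel([t[0],t[1],.105],-60.9)
E
```

```text
yaw -60.97 F [-0.3  0.6 -6.4] M [-0.036  0.14  -0.042] w 25.6 j6 21.0 tau6 0.105 tcp [ 0.4931 -0.1238  0.1049] t 17.07
t 17.18 rel [ 0.005  0.002 -0.001] turn -0.0001 z [ 0.49295865 -0.12354411  0.10491961] yaw -60.950985768889964
```

View pics/w7.png

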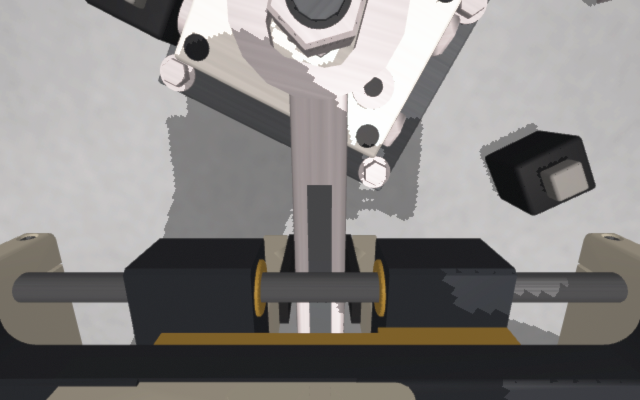

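The wrist view shows the nut inside the jaws, with its near corner at about (315,48) just ahead of the throat and no contact force. Next I take up the play.

Call:
{"method": "drive_tool", "body": {
  "increments": [
    [[-1,0.0006,-0.0335,0,0.0056],[-1,0.0015,-0.05,0,0.0083],[-1,0.0023,-0.067,0,0.0111],[-1,0.0023,-0.067,0,0.0111]]
  ]
}}

```text
time_s: 17.68
tcp_pos: [0.5003, -0.1197, 0.1049]
eef_rot: [-180.0, 0.0, -64.9]
contact_force: [-0.6, -0.8, -6.5]
gripper_width: 0.0253
gripper_force: 50.0
```

```bash
python3 st.py
```

```text
yaw -64.92 F [-0.6 -0.8 -6.5] M [-0.043  0.159  0.006] w 25.28 j6 16.6 tau6 -0.164 tcp [ 0.5003 -0.1197  0.1049] t 17.68
```

Call:
{"method": "drive_tool", "body": {
  "increments": [
    [[-1,0.0001,-0.0168,0,0.0028],[-1,0.0006,-0.0335,0,0.0056],[-1,0.0006,-0.0335,0,0.0056]]
  ]
}}

```text
time_s: 18.05
tcp_pos: [0.504, -0.1181, 0.105]
eef_rot: [-180.0, -0.0, -67.0]
contact_force: [0.3, 1.1, -6.2]
gripper_width: 0.0253
gripper_force: 50.0
```

```bash
python3 st.py
```

```text
yaw -66.96 F [ 0.3  1.1 -6.2] M [-0.035  0.076  0.007] w 25.34 j6 14.5 tau6 -0.179 tcp [ 0.504  -0.1181  0.105 ] t 18.05
```

Call:
{"method": "drive_tool", "body": {
  "increments": [
    [[-1,0.0001,-0.0168,0,0.0028],[-1,0.0006,-0.0335,0,0.0056],[-1,0.0006,-0.0335,0,0.0056]]
  ]
}}

```text
time_s: 18.42
tcp_pos: [0.5077, -0.1167, 0.1049]
eef_rot: [180.0, -0.0, -69.0]
contact_force: [-0.6, 0.0, -6.0]
gripper_width: 0.0253
gripper_force: 50.0
```

```bash
python3 st.py
```

```text
yaw -68.98 F [-0.6  0.  -6. ] M [-0.075 -0.048  0.134] w 25.26 j6 12.4 tau6 -0.282 tcp [ 0.5077 -0.1167  0.1049] t 18.43
```

Call:
{"method": "drive_tool", "body": {
  "increments": [
    [[-1,0.0001,-0.0168,0,0.0028],[-1,0.0006,-0.0335,0,0.0056],[-1,0.0006,-0.0335,0,0.0056]]
  ]
}}

```text
time_s: 18.8
tcp_pos: [0.5112, -0.1153, 0.1048]
eef_rot: [180.0, 0.0, -71.0]
contact_force: [-0.6, 0.4, -5.9]
gripper_width: 0.0254
gripper_force: 50.0
```

```bash
python3 st.py
```

```text
yaw -70.99 F [-0.6  0.4 -5.9] M [-0.142  0.318  0.288] w 25.42 j6 10.2 tau6 -0.426 tcp [ 0.5112 -0.1153  0.1048] t 18.8
```

Call:
{"method": "drive_tool", "body": {
  "increments": [
    [[-1,0.0001,-0.0168,0,0.0028],[-1,0.0006,-0.0335,0,0.0056],[-1,0.0006,-0.0335,0,0.0056]]
  ]
}}

```text
time_s: 19.18
tcp_pos: [0.5148, -0.1142, 0.1048]
eef_rot: [179.9, 0.0, -73.0]
contact_force: [-2.7, -1.8, -5.5]
gripper_width: 0.0251
gripper_force: 50.1
```

```bash
python3 st.py
```

```text
yaw -73.02 F [-2.7 -1.8 -5.5] M [-0.691  0.932  0.404] w 25.08 j6 8.2 tau6 -0.55 tcp [ 0.5148 -0.1142  0.1048] t 19.18
```

Call:
{"method": "drive_tool", "body": {
  "increments": [
    [[-1,0.0001,-0.0168,0,0.0028],[-1,0.0006,-0.0335,0,0.0056],[-1,0.0006,-0.0335,0,0.0056]]
  ]
}}

```text
time_s: 19.55
tcp_pos: [0.5187, -0.1131, 0.1048]
eef_rot: [180.0, 0.0, -75.0]
contact_force: [-3.6, -2.4, -5.1]
gripper_width: 0.025
gripper_force: 50.1
```

```bash
python3 st.py
```

```text
yaw -75.04 F [-3.6 -2.4 -5.1] M [-1.173  1.444  0.434] w 24.99 j6 6.1 tau6 -0.582 tcp [ 0.5187 -0.1131  0.1048] t 19.55
```

```bash
cat > edge.py <<'E'
import sys
from h import *
# flats' edge directions of the nut's top face: line segments near nut at z=.1135, angle mod 60 and distance from axis
def run(im,w):
    g=cv2.cvtColor(im,6)
    for l in cv2.createLineSegmentDetector(0).detect(g[:110].copy())[0][:,0]:
        a,b=onz(w,l[:2],.1135)[:2],onz(w,l[2:],.1135)[:2];d=b-a;n=np.hypot(*d)
        if n<.009: continue
        d/=n;nrm=np.array([-d[1],d[0]]);o=(a-N)@nrm
        if .014<abs(o)<.022 and abs(((a+b)/2-N)@d)<.008:
            t=np.degrees(np.arctan2(*(nrm*np.sign(o))[::-1]))
            print("len",(n*1e3).round(1),"dist",(abs(o)*1e3).round(1),"normal",t.round(1),"corner%60",((t+30)%60).round(1),l.round(0))
w=camera_model("wrist");im=np.ascontiguousarray(capture("wrist")[:,:,::-1]);cv2.imwrite(f"pics/{sys.argv[1]}.png",im);run(im,w)
if len(sys.argv)>2:
    # w7 camera: same tool-to-camera, pose of that moment
    s=r.get_state();Rt=Ro.from_euler('xyz',s["eef_rot"],degrees=True).as_matrix()
    Rc=cv2.Rodrigues(w["rvec"])[0];cp=Rt.T@(-Rc.T@w["tvec"]-s["tcp_pos"]);Rr=Rc@Rt
    R7=Ro.from_euler('xyz',[180,0,-60.96],degrees=True).as_matrix();Rc7=Rr@R7.T;c7=np.array([.4931,-.1237,.1049])+R7@cp
    w7=dict(w);w7["rvec"]=cv2.Rodrigues(Rc7)[0];w7["tvec"]=-Rc7@c7;print("w7:");run(cv2.imread("pics/w7.png"),w7)
E
python3 edge.py w8 1; python3 st.py
```

```text
len 10.2 dist 21.3 normal 77.2 corner%60 47.2 [315.  59. 292.  46.]
len 16.6 dist 20.2 normal 131.9 corner%60 41.9 [354.  38. 315.  59.]
len 9.2 dist 20.5 normal 71.5 corner%60 41.5 [295.  46. 274.  31.]
len 9.4 dist 17.6 normal -172.9 corner%60 37.1 [364.   0. 360.  28.]
len 19.8 dist 16.8 normal 133.2 corner%60 43.2 [313.  50. 359.  23.]
len 20.2 dist 17.4 normal 70.1 corner%60 40.1 [271.  18. 315.  51.]
w7:
len 12.9 dist 20.7 normal 137.9 corner%60 47.9 [349.  44. 318.  56.]
len 10.2 dist 20.3 normal 77.6 corner%60 47.6 [307.  57. 287.  38.]
len 16.6 dist 18.2 normal -165.6 corner%60 44.4 [368.   0. 355.  47.]
len 19.8 dist 17.7 normal 134.1 corner%60 44.1 [305.  49. 355.  35.]
len 19.7 dist 17.4 normal 72.9 corner%60 42.9 [268.   7. 305.  48.]
len 12.8 dist 16.2 normal -164.7 corner%60 45.3 [353.  36. 362.  -0.]
len 18.0 dist 15.7 normal 133.8 corner%60 43.8 [306.  43. 352.  30.]
yaw -75.03 F [-2.9 -3.3 -5.6] M [-1.168  1.507  0.432] w 25.31 j6 6.1 tau6 -0.487 tcp [ 0.5187 -0.1131  0.1048] t 19.6
```

Call:
{"method": "drive_tool", "body": {
  "increments": [
    [[-1,0.0013,-0.0502,0,0.0083],[-1,0.0053,-0.1003,0,0.0167],[-1,0.0118,-0.1502,0,0.025],[-1,0.021,-0.1996,0,0.0333],[-1,0.0327,-0.2485,0,0.0417]]
  ]
}}

```text
time_s: 20.23
tcp_pos: [0.5486, -0.1088, 0.1047]
eef_rot: [179.9, 0.0, -90.1]
contact_force: [-3.8, -0.7, -5.9]
gripper_width: 0.0253
gripper_force: 50.2
```

```bash
python3 st.py; python3 edge.py w9
```

```text
yaw -90.12 F [-3.8 -0.7 -5.9] M [-0.36   1.721  0.575] w 25.27 j6 -8.9 tau6 0.12 tcp [ 0.5486 -0.1088  0.1047] t 20.23
len 10.9 dist 20.8 normal 113.9 corner%60 23.9 [337.  48. 311.  60.]
len 16.5 dist 18.0 normal 164.9 corner%60 14.9 [365.   0. 352.  47.]
len 19.4 dist 16.8 normal 118.6 corner%60 28.6 [313.  49. 357.  23.]
len 15.6 dist 20.8 normal 52.2 corner%60 22.2 [301.  52. 268.  25.]
len 19.5 dist 17.6 normal 55.4 corner%60 25.4 [271.  18. 313.  50.]
```

Call:
{"method": "drive_tool", "body": {
  "increments": [
    [[-1,0.0013,-0.0502,0,0.0083],[-1,0.0053,-0.1003,0,0.0167],[-1,0.0118,-0.1502,0,0.025],[-1,0.021,-0.1996,0,0.0333],[-1,0.0327,-0.2485,0,0.0417]]
  ]
}}

```text
time_s: 20.9
tcp_pos: [0.5786, -0.1125, 0.1047]
eef_rot: [180.0, 0.0, -105.1]
contact_force: [-4.4, 1.2, -5.0]
gripper_width: 0.025
gripper_force: 50.2
```

Call:
{"method": "drive_tool", "body": {
  "increments": [
    [[-1,0.0013,-0.0502,0,0.0083],[-1,0.0053,-0.1003,0,0.0167],[-1,0.0118,-0.1502,0,0.025],[-1,0.021,-0.1996,0,0.0333],[-1,0.0327,-0.2485,0,0.0417]]
  ]
}}

```text
time_s: 21.52
tcp_pos: [0.6067, -0.1237, 0.1047]
eef_rot: [180.0, 0.1, -120.1]
contact_force: [-3.0, 2.6, -4.2]
gripper_width: 0.025
gripper_force: 50.2
```

```bash
python3 st.py; python3 edge.py w10
```

```text
yaw -120.08 F [-3.   2.6 -4.2] M [0.868 1.317 0.591] w 24.96 j6 -36.5 tau6 0.039 tcp [ 0.6067 -0.1237  0.1047] t 21.52
len 18.5 dist 20.5 normal 88.9 corner%60 58.9 [352.  37. 310.  62.]
len 16.4 dist 18.0 normal 135.3 corner%60 45.3 [364.   1. 352.  47.]
len 19.4 dist 17.1 normal 89.2 corner%60 59.2 [313.  50. 357.  23.]
len 19.0 dist 20.8 normal 25.6 corner%60 55.6 [313.  59. 271.  29.]
len 19.8 dist 17.9 normal 26.1 corner%60 56.1 [271.  18. 314.  50.]
```

Call:
{"method": "drive_tool", "body": {
  "increments": [
    [[-1,0.0013,-0.0502,0,0.0083],[-1,0.0053,-0.1003,0,0.0167],[-1,0.0118,-0.1502,0,0.025],[-1,0.0193,-0.1914,0,0.032],[-1,0.0254,-0.2192,0,0.0367]]
  ]
}}

```text
time_s: 22.2
tcp_pos: [0.6283, -0.1395, 0.1049]
eef_rot: [-180.0, 0.1, -133.2]
contact_force: [-1.5, 4.4, -5.6]
gripper_width: 0.0255
gripper_force: 50.2
```

```bash
python3 st.py; python3 edge.py w11
```

```text
yaw -133.24 F [-1.5  4.4 -5.6] M [1.813 0.675 0.496] w 25.54 j6 -48.0 tau6 -0.289 tcp [ 0.6283 -0.1395  0.1049] t 22.2
len 18.6 dist 20.8 normal 77.2 corner%60 47.2 [352.  37. 311.  64.]
len 9.8 dist 17.6 normal 129.7 corner%60 39.7 [364.   0. 360.  29.]
len 19.8 dist 17.9 normal 13.2 corner%60 43.2 [271.  19. 314.  50.]
len 20.0 dist 17.3 normal 75.4 corner%60 45.4 [313.  50. 359.  23.]
len 12.2 dist 21.1 normal 6.8 corner%60 36.8 [293.  47. 268.  24.]
len 9.1 dist 21.6 normal 18.5 corner%60 48.5 [314.  58. 293.  46.]
```

Call:
{"method": "drive_tool", "body": {
  "increments": [
    [[-1,0.0053,0.1003,0,-0.0167],[-1,0.0118,0.1502,0,-0.025],[-1,0.019,0.191,0,-0.0319],[-1,0.019,0.191,0,-0.0319]]
  ]
}}

```text
time_s: 22.75
tcp_pos: [0.6105, -0.1261, 0.1055]
eef_rot: [-179.9, 0.1, -121.7]
contact_force: [0.6, 0.8, -6.6]
gripper_width: 0.0254
gripper_force: 50.0
```

```bash
python3 st.py; python3 edge.py w12
```

```text
yaw -121.75 F [ 0.6  0.8 -6.6] M [ 0.518 -0.542  0.142] w 25.42 j6 -38.0 tau6 0.197 tcp [ 0.6105 -0.1261  0.1055] t 22.75
len 18.2 dist 20.5 normal 86.7 corner%60 56.7 [355.  38. 314.  62.]
len 9.6 dist 17.8 normal 138.0 corner%60 48.0 [367.   0. 361.  28.]
len 19.9 dist 17.9 normal 22.9 corner%60 52.9 [273.  17. 315.  50.]
len 19.5 dist 17.1 normal 85.9 corner%60 55.9 [314.  50. 359.  25.]
len 18.6 dist 20.9 normal 23.3 corner%60 53.3 [315.  60. 275.  30.]
```

```bash
python3 - <<'E'
import cv2,numpy as np
for n in("w6","w7","w8","w11","w12"):
    g=cv2.cvtColor(cv2.imread(f"pics/{n}.png"),6)
    print(n)
    for l in cv2.createLineSegmentDetector(0).detect(g[:240,200:440].copy())[0][:,0]:
        l=l+[200,0,200,0];d=l[2:]-l[:2]
        if np.hypot(*d)>45 and abs(d[0])<.25*abs(d[1]) and 270<l[0]<365: print("  ",l.round(1),"slope deg",np.degrees(np.arctan(d[0]/d[1])).round(2))
E
python3 - <<'E'
import cv2,numpy as np
a=[cv2.resize(cv2.imread(f"pics/{n}.png")[0:100,215:415],None,fx=1.95,fy=1.95,interpolation=2) for n in("w7","w8","w11","w12")]
o=np.vstack([np.hstack(a[:2]),np.hstack(a[2:])]);cv2.imwrite("pics/cmp.png",o);print(o.shape)
E
```

```text
w6
   [291.3  95.6 295.1 238.2] slope deg 1.55
   [307.3 238.2 306.4 185.6] slope deg 0.99
   [331.4 184.4 331.  238.1] slope deg -0.37
   [343.  209.4 345.4 114.4] slope deg -1.46
w7
   [347.   91.9 347.8 143.1] slope deg 0.91
   [289.8  97.  295.4 238.2] slope deg 2.26
   [307.2 238.2 306.5 185.6] slope deg 0.85
   [331.3 185.6 331.  238.1] slope deg -0.35
   [343.1 219.4 346.6 129.5] slope deg -2.26
w8
   [344.9 163.2 341.7  94.4] slope deg 2.68
   [288.9  98.3 294.8 238.2] slope deg 2.45
   [330.6 185.6 330.8 238.1] slope deg 0.24
   [307.1 238.2 305.6 185.6] slope deg 1.66
   [342.8 224.4 343.9 166.9] slope deg -1.13
w11
   [290.5  96.8 292.  194.4] slope deg 0.85
   [343.4 189.4 342.1  95.6] slope deg 0.83
w12
   [291.   96.8 295.1 238.2] slope deg 1.68
   [307.4 238.2 306.2 184.3] slope deg 1.26
   [272.2   0.5 270.3  48. ] slope deg -2.22
   [343.7 188.1 344.1  95.6] slope deg -0.24
   [331.2 190.6 330.9 238.1] slope deg -0.33
(390, 780, 3)
```

View pics/cmp.png

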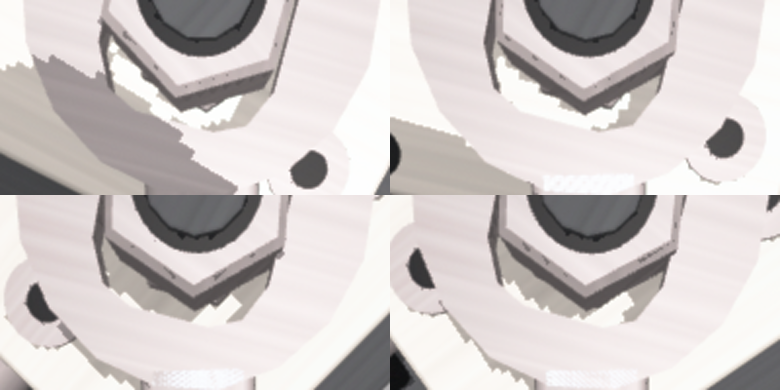

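The nut followed the spanner back about 10 degrees, so it is wedged in the jaws. I'll pull it back to the mark, relieve the load only slightly, and slide straight off.

Call:
{"method": "drive_tool", "body": {
  "increments": [
    [[-1,0.0013,-0.0502,0,0.0083],[-1,0.0053,-0.1003,0,0.0167],[-1,0.0118,-0.1502,0,0.025],[-1,0.0196,-0.193,0,0.0322],[-1,0.0196,-0.193,0,0.0322]]
  ]
}}

```text
time_s: 23.42
tcp_pos: [0.6287, -0.14, 0.1049]
eef_rot: [-180.0, 0.1, -133.4]
contact_force: [0.8, 5.1, -6.0]
gripper_width: 0.025
gripper_force: 50.1
```

```bash
python3 st.py; python3 edge.py w13
```

```text
yaw -133.42 F [ 0.8  5.1 -6. ] M [ 2.032 -0.129  0.424] w 24.98 j6 -48.1 tau6 -0.699 tcp [ 0.6287 -0.14    0.1049] t 23.43
len 16.4 dist 18.1 normal 121.6 corner%60 31.6 [366.   1. 353.  47.]
len 12.9 dist 20.7 normal 80.0 corner%60 50.0 [353.  37. 325.  57.]
len 19.9 dist 18.0 normal 12.5 corner%60 42.5 [271.  19. 315.  50.]
len 19.6 dist 17.3 normal 75.1 corner%60 45.1 [313.  50. 358.  24.]
len 17.8 dist 21.1 normal 13.7 corner%60 43.7 [314.  59. 275.  32.]
```

Call:
{"method": "drive_tool", "body": {
  "increments": [
    [[-1,0.0002,0.0201,0,-0.0033],[-1,0.0002,0.0201,0,-0.0033]]
  ]
}}

```text
time_s: 23.72
tcp_pos: [0.627, -0.1385, 0.1053]
eef_rot: [-179.9, 0.1, -132.1]
contact_force: [2.8, 4.5, -5.7]
gripper_width: 0.0256
gripper_force: 50.0
```

```bash
python3 st.py; python3 edge.py w14
```

```text
yaw -132.14 F [ 2.8  4.5 -5.7] M [ 1.607 -0.993  0.337] w 25.63 j6 -47.1 tau6 -0.143 tcp [ 0.627  -0.1385  0.1053] t 23.73
len 18.7 dist 20.8 normal 77.1 corner%60 47.1 [354.  38. 312.  63.]
len 17.0 dist 18.1 normal 123.0 corner%60 33.0 [366.   0. 353.  48.]
len 19.9 dist 17.9 normal 13.2 corner%60 43.2 [272.  18. 315.  51.]
len 19.5 dist 17.3 normal 75.7 corner%60 45.7 [314.  50. 359.  24.]
len 9.8 dist 21.6 normal 19.4 corner%60 49.4 [314.  58. 292.  46.]
len 11.6 dist 21.0 normal 8.0 corner%60 38.0 [293.  46. 269.  24.]
```

Call:
{"method": "drive_tool", "body": {
  "increments": [
    [[-1,-0.04,-0.011,0,0],[-1,-0.08,-0.022,0,0],[-1,-0.12,-0.033,0,0]]
  ]
}}

```text
time_s: 24.15
tcp_pos: [0.6287, -0.1367, 0.102]
eef_rot: [179.4, -1.1, -132.3]
contact_force: [-20.9, -23.3, -5.2]
gripper_width: 0.0256
gripper_force: 50.1
```

```bash
python3 st.py; python3 edge.py w15
```

```text
yaw -132.31 F [-20.9 -23.3  -5.2] M [-9.092  7.673  0.554] w 25.63 j6 -47.7 tau6 -0.355 tcp [ 0.6287 -0.1367  0.102 ] t 24.15
len 13.1 dist 21.2 normal 82.2 corner%60 52.2 [352.  32. 324.  53.]
len 20.2 dist 17.4 normal 75.6 corner%60 45.6 [313.  43. 360.  15.]
len 20.1 dist 18.1 normal 13.6 corner%60 43.6 [271.  10. 315.  43.]
len 11.7 dist 21.8 normal 6.1 corner%60 36.1 [293.  41. 269.  19.]
```

Call:
{"method": "drive_tool", "body": {
  "increments": [
    [[-1,0,0.005,0,-0.0008],[-1,0,0.01,0,-0.0017],[-1,0,0.013,0,-0.0022]]
  ]
}}

```text
time_s: 24.58
tcp_pos: [0.6325, -0.1335, 0.1031]
eef_rot: [179.7, -0.5, -131.6]
contact_force: [1.2, 0.7, -7.1]
gripper_width: 0.0252
gripper_force: 50.0
```

```bash
python3 st.py; python3 edge.py w16
```

```text
yaw -131.55 F [ 1.2  0.7 -7.1] M [ 0.078 -0.484  0.034] w 25.19 j6 -47.0 tau6 -0.08 tcp [ 0.6325 -0.1335  0.1031] t 24.57
len 14.3 dist 21.6 normal 83.6 corner%60 53.6 [359.  19. 328.  42.]
len 17.8 dist 16.3 normal 74.9 corner%60 44.9 [320.  24. 362.   1.]
len 19.3 dist 18.4 normal 74.9 corner%60 44.9 [319.  31. 365.   6.]
len 18.6 dist 18.3 normal 15.6 corner%60 45.6 [278.  -1. 320.  29.]
```

It broke free and the nut stayed at about 45. I'll withdraw the rest of the way.

Call:
{"method": "drive_tool", "body": {
  "increments": [
    [[-1,-0.06,-0.016,0,0],[-1,-0.13,-0.034,0,0],[-1,-0.21,-0.055,0,0],[-1,-0.29,-0.077,0,0],[-1,-0.37,-0.098,0,0]]
  ]
}}

```text
time_s: 25.25
tcp_pos: [0.6765, -0.1035, 0.1049]
eef_rot: [180.0, -0.0, -131.4]
contact_force: [-0.1, -0.2, -6.8]
gripper_width: 0.0256
gripper_force: 50.0
```

```bash
python3 st.py
```

```text
yaw -131.36 F [-0.1 -0.2 -6.8] M [-0.014  0.073 -0.026] w 25.57 j6 -48.9 tau6 0.089 tcp [ 0.6765 -0.1035  0.1049] t 25.25
```

Call:
{"method": "drive_tool", "body": {
  "increments": [
    [[-1,-0.1,-0.027,0,0],[-1,-0.2,-0.053,0,0],[-1,-0.3,-0.08,0,0],[-1,-0.3,-0.08,0,0],[-1,-0.3,-0.08,0,0]]
  ]
}}

```text
time_s: 25.88
tcp_pos: [0.7065, -0.0836, 0.1047]
eef_rot: [180.0, -0.0, -131.4]
contact_force: [-0.0, 0.8, -6.9]
gripper_width: 0.0253
gripper_force: 50.0
```

```bash
python3 st.py; python3 - <<'E'
from h import *
w=camera_model("wrist");im=capture("wrist")[:,:,::-1];cv2.imwrite("pics/w17.png",im);print(px(w,[*N,.1135]))
m=camera_model("top");t=capture("top")[:,:,::-1];cv2.imwrite("pics/t17.png",t)
g=cv2.cvtColor(t,6);u,v=px(m,[*N,.1135]).astype(int);print(u,v)
big=cv2.resize(np.ascontiguousarray(g[v-16:v+17,u-16:u+17]),None,fx=4,fy=4,interpolation=2)
for l in cv2.createLineSegmentDetector(0).detect(big)[0][:,0]:
    l=l/4+[u-16,v-16]*2
    a,b=onz(m,l[:2],.1135)[:2],onz(m,l[2:],.1135)[:2];d=b-a;n=np.hypot(*d);d/=n;nr=np.array([-d[1],d[0]]);o=(a-N)@nr
    if n>.01 and .013<abs(o)<.023: t=np.degrees(np.arctan2(*(nr*np.sign(o))[::-1]));print((n*1e3).round(1),(abs(o)*1e3).round(1),t.round(1),((t+30)%60).round(1))
E
```

```text
yaw -131.39 F [-0.   0.8 -6.9] M [-0.041  0.136 -0.013] w 25.29 j6 -50.3 tau6 -0.004 tcp [ 0.7065 -0.0836  0.1047] t 25.88
[ 404.5822723  -379.19155023]
405 218
12.7 21.3 91.8 1.8
20.6 13.8 -54.7 35.3
13.1 14.7 -162.7 47.3
14.6 14.2 3.3 33.3
13.7 22.2 -162.1 47.9
11.8 16.1 -3.3 26.7
18.7 16.5 71.9 41.9
10.3 20.4 -58.3 31.7
19.9 19.2 135.3 45.3
```

Call:
{"method": "drive_tool", "body": {
  "increments": [
    [[-1,0,0,-0.4,0],[-1,0,0,-0.8,0],[-1,0.2,0.08,-0.96,0],[-1,0.5,0.2,-0.96,0],[-1,0.83,0.33,-0.96,0]]
  ]
}}

```text
time_s: 26.6
tcp_pos: [0.6099, -0.1326, 0.2205]
eef_rot: [-180.0, 0.0, -131.4]
contact_force: [0.1, -0.8, -5.7]
gripper_width: 0.025
gripper_force: 50.0
```

Call:
{"method": "drive_tool", "body": {
  "increments": [
    [[-1,0.3,0.12,0,0],[-1,0.6,0.24,0,0],[-1,0.83,0.33,0,0],[-1,0.83,0.33,0,0],[-1,0.83,0.33,0,0]]
  ]
}}

```text
time_s: 27.22
tcp_pos: [0.5159, -0.1808, 0.2208]
eef_rot: [-179.9, 0.1, -131.4]
contact_force: [0.8, 0.2, -7.1]
gripper_width: 0.0253
gripper_force: 50.0
```

```bash
cat > hexl.py <<'E'
from h import *
def lines(im,w,C,z=.1135):
    u,v=px(w,[*C,z]).astype(int);x0,y0=u-32,v-34
    b=cv2.resize(np.ascontiguousarray(cv2.cvtColor(im,6)[y0:y0+68,x0:x0+64]),None,fx=2,fy=2,interpolation=2);out=[]
    for l in cv2.createLineSegmentDetector(0).detect(b)[0][:,0]:
        l=(l+.5)/2-.5+[x0,y0]*2
        a,c=onz(w,l[:2],z)[:2],onz(w,l[2:],z)[:2];d=c-a;n=np.hypot(*d);d/=n;nr=np.array([-d[1],d[0]]);o=(a-C)@nr
        if n>.011 and .0145<abs(o)<.0205 and abs(((a+c)/2-C)@d)<.007:
            t=np.degrees(np.arctan2(*(nr*np.sign(o))[::-1]));out.append((round(n*1e3,1),round(abs(o)*1e3,1),round(t,1),round((t+30)%60,1)))
    for o in sorted(out,key=lambda q:q[2]):print(o)
s=r.get_state();w=camera_model("wrist");im=np.ascontiguousarray(capture("wrist")[:,:,::-1]);cv2.imwrite("pics/w18.png",im)
print(s["tcp_pos"],s["eef_rot"],s["qd"].round(1),px(w,[*N,.1135]));lines(im,w,N)
Rt=Ro.from_euler('xyz',s["eef_rot"],degrees=True).as_matrix();Rc=cv2.Rodrigues(w["rvec"])[0]
cp=Rt.T@(-Rc.T@w["tvec"]-s["tcp_pos"]);Rr=Rc@Rt;R7=Ro.from_euler('xyz',[180,-.1,159.85],degrees=True).as_matrix();R2=Rr@R7.T
c=np.array([.5499,-.2234,.2137])+R7@cp;w2=dict(w);w2["rvec"]=cv2.Rodrigues(R2)[0];w2["tvec"]=-R2@c
print("n2");lines(cv2.imread("pics/n2f.png"),w2,N)
E
python3 hexl.py
```

```text
[ 0.51587088 -0.18079392  0.22077053] [-1.79934609e+02  5.57787285e-02 -1.31412251e+02] [ 0.5  1.   0.6 -0.1 -0.  -0. ] [252.60185387 185.30547093]
(np.float64(20.7), np.float64(18.1), np.float64(-165.2), np.float64(44.8))
(np.float64(15.7), np.float64(18.3), np.float64(-105.0), np.float64(45.0))
(np.float64(24.5), np.float64(19.8), np.float64(-101.0), np.float64(49.0))
(np.float64(21.0), np.float64(17.6), np.float64(14.5), np.float64(44.5))
(np.float64(17.9), np.float64(15.5), np.float64(74.5), np.float64(44.5))
(np.float64(22.3), np.float64(17.2), np.float64(75.2), np.float64(45.2))
(np.float64(15.5), np.float64(19.9), np.float64(126.7), np.float64(36.7))
(np.float64(17.7), np.float64(17.5), np.float64(135.1), np.float64(45.1))
(np.float64(11.0), np.float64(15.4), np.float64(135.2), np.float64(45.2))
n2
(np.float64(19.9), np.float64(18.3), np.float64(-164.8), np.float64(45.2))
(np.float64(14.8), np.float64(18.9), np.float64(-106.1), np.float64(43.9))
(np.float64(12.9), np.float64(17.9), np.float64(-45.4), np.float64(44.6))
(np.float64(14.8), np.float64(16.9), np.float64(14.0), np.float64(44.0))
(np.float64(12.1), np.float64(16.6), np.float64(74.5), np.float64(44.5))
(np.float64(19.3), np.float64(17.3), np.float64(133.7), np.float64(43.7))
```

Six edges give a corner angle of 44.9 against 44.3 at finger-tight, so the nut has turned about 59.4 degrees. That is the one flat asked for, so the spanner goes back to the mat.

Call:
{"method": "drive_tool", "body": {
  "increments": [
    [[-1,-0.121,0.113,0,-0.0135],[-1,-0.242,0.226,0,-0.027],[-1,-0.363,0.338,0,-0.0405],[-1,-0.484,0.451,0,-0.054],[-1,-0.605,0.564,0,-0.0675]]
  ]
}}

```text
time_s: 27.9
tcp_pos: [0.5134, -0.0803, 0.22]
eef_rot: [180.0, -0.0, -106.9]
contact_force: [-0.8, 0.1, -6.1]
gripper_width: 0.025
gripper_force: 50.0
```

Call:
{"method": "drive_tool", "body": {
  "increments": [
    [[-1,-0.157,0.053,0,-0.0135],[-1,-0.314,0.106,0,-0.027],[-1,-0.47,0.159,0,-0.0405],[-1,-0.627,0.212,0,-0.054],[-1,-0.784,0.265,0,-0.0675]]
  ]
}}

```text
time_s: 28.52
tcp_pos: [0.5106, 0.0191, 0.22]
eef_rot: [180.0, -0.0, -82.6]
contact_force: [-0.1, -0.3, -6.4]
gripper_width: 0.025
gripper_force: 50.0
```

Call:
{"method": "drive_tool", "body": {
  "increments": [
    [[-1,-0.165,-0.016,0,-0.0135],[-1,-0.329,-0.032,0,-0.027],[-1,-0.494,-0.048,0,-0.0405],[-1,-0.658,-0.064,0,-0.054],[-1,-0.823,-0.08,0,-0.0675]]
  ]
}}

```text
time_s: 29.15
tcp_pos: [0.5076, 0.1184, 0.22]
eef_rot: [180.0, -0.0, -58.3]
contact_force: [0.5, 0.6, -6.7]
gripper_width: 0.0256
gripper_force: 50.0
```

Call:
{"method": "drive_tool", "body": {
  "increments": [
    [[-1,-0.143,-0.082,0,-0.0135],[-1,-0.287,-0.165,0,-0.027],[-1,-0.43,-0.247,0,-0.0405],[-1,-0.574,-0.33,0,-0.054],[-1,-0.717,-0.412,0,-0.0675]]
  ]
}}

```text
time_s: 29.78
tcp_pos: [0.5046, 0.2177, 0.2199]
eef_rot: [180.0, 0.0, -34.0]
contact_force: [0.1, -0.0, -6.2]
gripper_width: 0.0254
gripper_force: 50.0
```

Call:
{"method": "drive_tool", "body": {
  "increments": [
    [[-1,-0.121,-0.168,0,-0.017],[-1,-0.242,-0.336,0,-0.034],[-1,-0.363,-0.503,0,-0.051],[-1,-0.484,-0.671,0,-0.0675],[-1,-0.484,-0.671,0,-0.0675]]
  ]
}}

```text
time_s: 30.4
tcp_pos: [0.5017, 0.3178, 0.2195]
eef_rot: [180.0, 0.0, -9.7]
contact_force: [-0.1, -0.5, -5.1]
gripper_width: 0.0255
gripper_force: 50.0
```

```bash
python3 st.py; python3 - <<'E'
from h import *
rel([.502,.315,.017],-10)
t=capture("top")[:,:,::-1];cv2.imwrite("pics/t19.png",t)
E
```

```text
yaw -9.72 F [-0.1 -0.5 -5.1] M [-0.122  0.147 -0.084] w 25.51 j6 29.1 tau6 0.544 tcp [0.5017 0.3178 0.2195] t 30.4
t 30.4 rel [0.007 0.022 1.687] turn 0.0008 z [0.50167626 0.31780771 0.21948944] yaw -9.716451727371602
```

Call:
{"method": "drive_tool", "body": {
  "increments": [
    [[-1,0.003,0.01,0.2,0],[-1,0.007,0.02,0.5,0],[-1,0.007,0.02,0.8,0],[-1,0.007,0.02,0.95,0],[-1,0.007,0.02,0.95,0]]
  ]
}}

```text
time_s: 31.08
tcp_pos: [0.5014, 0.3118, 0.1046]
eef_rot: [179.8, 0.1, -10.0]
contact_force: [-0.6, 0.5, -5.8]
gripper_width: 0.0253
gripper_force: 50.0
```

Call:
{"method": "drive_tool", "body": {
  "increments": [
    [[-1,0,0,0.2,0],[-1,0,0,0.4,0],[-1,0,0,0.54,0],[-1,0,0,0.6,0],[-1,0,0,0.6,0]]
  ]
}}

```text
time_s: 31.7
tcp_pos: [0.5023, 0.313, 0.0343]
eef_rot: [180.0, -0.0, -9.9]
contact_force: [-1.2, -0.6, -6.2]
gripper_width: 0.0251
gripper_force: 50.0
```

```bash
python3 st.py
```

```text
yaw -9.89 F [-1.2 -0.6 -6.2] M [-0.147  0.06   0.008] w 25.1 j6 29.3 tau6 -0.002 tcp [0.5023 0.313  0.0343] t 31.7
```

Call:
{"method": "drive_tool", "body": {
  "increments": [
    [[-1,0,0,0.04,0],[-1,0,0,0.08,0],[-1,0,0,0.11,0],[-1,0,0,0.125,0],[-1,0,0,0.125,0]]
  ]
}}

```text
time_s: 32.33
tcp_pos: [0.502, 0.3129, 0.019]
eef_rot: [180.0, 0.0, -9.9]
contact_force: [0.4, -0.6, -6.3]
gripper_width: 0.0251
gripper_force: 50.0
```

```bash
python3 st.py
```

```text
yaw -9.89 F [ 0.4 -0.6 -6.3] M [-0.115  0.066 -0.024] w 25.12 j6 29.3 tau6 0.0 tcp [0.502  0.3129 0.019 ] t 32.33
```

Call:
{"method": "drive_tool", "body": {
  "increments": [
    [[-1,0,0,0.012,0],[-1,0,0,0.018,0],[-1,0,0,0.018,0]]
  ]
}}

```text
time_s: 32.7
tcp_pos: [0.502, 0.3129, 0.017]
eef_rot: [180.0, 0.0, -9.9]
contact_force: [1.1, -0.4, -6.0]
gripper_width: 0.025
gripper_force: 50.0
```

```bash
python3 st.py
```

```text
yaw -9.88 F [ 1.1 -0.4 -6. ] M [-0.084  0.14   0.027] w 25.0 j6 29.3 tau6 0.0 tcp [0.502  0.3129 0.017 ] t 32.7
```

Call:
{"method": "drive_tool", "body": {
  "increments": [
    [[-1,0,0,0.006,0],[-1,0,0,0.011,0],[-1,0,0,0.011,0]]
  ]
}}

```text
time_s: 33.08
tcp_pos: [0.5021, 0.3129, 0.0159]
eef_rot: [-180.0, -0.0, -9.9]
contact_force: [-1.4, 0.2, -2.8]
gripper_width: 0.0254
gripper_force: 50.0
```

```bash
python3 st.py
```

```text
yaw -9.89 F [-1.4  0.2 -2.8] M [-0.257  0.461  0.002] w 25.41 j6 29.3 tau6 0.008 tcp [0.5021 0.3129 0.0159] t 33.08
```

Contact is light, with half the weight taken. I'll release gently and retreat.

Call:
{"method": "drive_tool", "body": {
  "increments": [
    [[-1,0,0,0.004,0],[-0.2,0,0,0.004,0],[0.1,0,0,0.004,0],[0.1,0,0,0.004,0],[0.1,0,0,0.004,0]]
  ],
  "squeeze": 10
}}

```text
time_s: 33.7
tcp_pos: [0.5024, 0.3133, 0.0154]
eef_rot: [-180.0, -0.0, -9.9]
contact_force: [-0.1, 0.6, 0.3]
gripper_width: 0.0479
gripper_force: 0.4
```

Call:
{"method": "drive_tool", "body": {
  "increments": [
    [[0.1,0,0,-0.1,0],[0.1,0,0,-0.3,0],[0.1,0,0,-0.6,0],[0.1,0,0,-1,0],[0.1,0,0,-1,0]]
  ]
}}

```text
time_s: 34.33
tcp_pos: [0.504, 0.3147, 0.1403]
eef_rot: [-179.6, -0.3, -9.9]
contact_force: [-0.3, 0.5, 0.1]
gripper_width: 0.0485
gripper_force: 0.0
```

Call:
{"method": "drive_tool", "body": {
  "increments": [
    [[0.1,0,0,-0.4,0],[0.1,-0.4,-0.4,-0.7,0],[0.1,-0.8,-0.8,-0.7,0],[0.1,-0.8,-0.8,-0.7,0],[0.1,-0.8,-0.8,-0.7,0]]
  ]
}}

```text
time_s: 34.95
tcp_pos: [0.423, 0.4246, 0.2189]
eef_rot: [180.0, 0.0, -9.8]
contact_force: [-0.0, -0.5, -0.5]
gripper_width: 0.0482
gripper_force: 0.0
```

```bash
python3 st.py; python3 - <<'E'
from h import *
m=camera_model("top");t=capture("top")[:,:,::-1];cv2.imwrite("pics/t20.png",t)
g0=cv2.cvtColor(cv2.imread("pics/top0.png"),6);g=cv2.cvtColor(np.ascontiguousarray(t),6)
for nm,q in(("0",g0),("end",g)):
    n,l,st,c=cv2.connectedComponentsWithStats(((q>95)*255).astype(np.uint8)[174:308,176:265])
    for i in range(1,n):
        if st[i,4]>15: print(nm,st[i],(c[i]+[176,174]).round(1))
w=camera_model("wrist");im=capture("wrist")[:,:,::-1];cv2.imwrite("pics/w20.png",im)
E
```

```text
yaw -9.77 F [-0.  -0.5 -0.5] M [-0.135  0.134 -0.011] w 48.21 j6 16.5 tau6 -0.244 tcp [0.423  0.4246 0.2189] t 34.95
0 [39  1 10  9 37] [219.7 178.9]
0 [  0  23  33  82 604] [188.7 228.1]
0 [ 40  27  35  88 526] [231.5 240.6]
end [39  1 10  9 37] [219.7 178.9]
end [  9  13  29  77 564] [195.5 215.4]
end [ 40  27  35  88 522] [231.4 240.7]
end [  0  91  12  41 195] [180.1 287.9]
```

```bash
python3 - <<'E'
from h import *
m=camera_model("top");g=cv2.cvtColor(cv2.imread("pics/t20.png"),6)
for v in range(180,320,4): print(v,''.join('#' if x>130 else('+' if x>90 else '.') for x in g[v,150:225]))
print(onz(m,(181,300),.016),onz(m,(172,300),.004))
E
```

```text
180 #######################+.........................................+#......+#
184 #######################+...................................................
188 #######################+...................+##.............................
192 ######################++..............+######+.............................
196 ######################+..............######+................+##+...........
200 ######################+.............#####+...............+#####+...........
204 ######################+.............+####+.............#######+............
208 ######################+...............+########+..++#######+...............
212 #####################+....................+###########+....................
216 #####################+...................+########+........................
220 ####+###++...............................#########.........................
224 ###++...................................#########..........................
228 #+.....................................##....+##...........................
232 ......................................##....+##.........
[... 1069 characters left out ...]
..+++++++++++.......#########..................................##+....
292 .......+++++++++++......#########..........................................
296 .....++++++++++++......#########+..........................................
300 .............++++....###.....##+...........................................
304 .......................++#####.............................................
308 ...........................................................................
312 ...................................................++++++++++++++++++++++++
316 ............................................................+++++++++++++++
[0.35400223 0.32559705 0.016     ] [0.3529853  0.35293232 0.004     ]
```

```bash
python3 -c "
from plant import job
print(job.close_job())"
```

```text
the job is handed in; nothing more can be done
None
```

The nut was run down finger-tight and pulled to about 59.4 degrees past it by camera (target 60). On the first release it wedged in the jaws and turned back about 10 degrees, so I pulled it up again before sliding the spanner off. The spanner now lies flat on the mat, slightly shifted and turned from its old spot, the small spanner and brass ring have not moved (other items not re-checked), and the job is handed in at about 35 s.

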